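# Load the deburring tumbler and start it

## Robot

A 6-joint arm with a two-finger parallel gripper is mounted at the origin on a cart in front of the work surface, level with it; the furniture and walls round the work are solid. World frame = base frame: x ahead of the robot, y to its left, z up, the work surface at z = 0. Lengths are in m, angles in rad, forces in N, time in s.
With the tool pointing down it reaches from about 0.375 to 0.9 m from the base axis. Payload 3.1 kg.
Tool frame: the origin (TCP) lies between the finger pads; the fingertips stand 25 mm ahead of it and the grasp point (between the pads) lies 6 mm ahead of it; y points along the fingers, x is the direction in which the jaws open and shut, and the axes are right-handed (so a half turn about y gives the same grasp; the last joint's range is limited). The gripper opens to 85 mm and grips with 20 to 120 N. Pads are 22 mm wide; open, the fingers measure 114 mm over their backs; the gripper's body (76 mm by 85 mm) begins 54 mm behind the grasp point. The pads swing forward as they close: fully open they stand 13 mm farther back than shut.
Start: joints at [-1.516, 0.527, 1.433, -0, 1.181, -0.178], TCP at [0.144, -0.608, 0.256] pointing down, gripper open.
Joint ranges: [-3.08, 3.08], [-0.75, 2.2], [0.22, 2.44], [-1.43, 4.57], [0, 2.65], [-2.85, 2.85]. Speed limits (rad/s): [2.79, 2.79, 3.14, 3.14, 3.14, 3.14].

## Interface

Orientations are given as a 3x3 rotation matrix whose columns are the frame's x, y, z axes.
In Python, from workcell import ctrl gives the robot as it stands.
- The arm moves only by the shell command python3 -m creep 'ROWS' [OPENING]. ROWS is JSON, one flat list of numbers, 6 for each row, row after row: the shift along the tool's x, y, z in m, then the turn, a rotation vector about the tool's x, y, z in rad. A call has 1 to 12 rows; each row is the pose to reach, as a shift and turn from the pose commanded when the call began, along the tool's axes at that moment; what a row does not reach only later rows make up. A row lasts 1/10 s, in which the tool goes at most 50 mm and 8.59 degrees, less where a joint would pass 70% of its speed; a pose out of reach is approached as far as the arm can. A call with a gripper value outside its range is refused whole. OPENING is the opening, from 0 (shut) to 1 (fully open), set as the call begins (- or left out, the last holds). The fingers move at their own pace and stop on an object; the grip force is fixed at half the most. Time passes only in rows, so rows that repeat a pose let the fingers close. It gives the time, the measured TCP pose, the force and the opening at its end, in the units of the state.
- ctrl.sense(): the state, without advancing time (a new reading comes with each control period).
- ctrl.get_image(name): name is "side" or "top" or "wrist"; returns a dict with "image" (480x640x3 uint8, red, green, blue), "fx", "fy", "cx", "cy" (pixels), "rvec" (rotation vector, rad) and "tvec" (3), from world to camera coordinates, as OpenCV has them. Camera axes: x right, y down, z forward; pixel columns grow to the right and rows downward; lengths in m; the calibration is good to about 2 mm. A picture is of the moment at which its call begins. There is no depth.
- ctrl.finish_job(): hands the job in, once; it reports no verdict.
Trained networks look in a picture, given as the dict that the camera call returned (one of the last four; its "shot" number tells which), for a name from the list of things; names that differ only in an ending like _2 or _b are one class to them, and where a whole thing is asked for, a point or a joint stands for the part that bears it (a point fixed in the world has none). Each returns a list of dicts, best first, with "score" (0 to 1); they miss things now and then, are a little off and sometimes report something else, mostly with a low value. They report only what shows in the picture. A call takes as long as a camera call. They do not tell look-alikes from the thing itself.
- ctrl.silhouettes(query, picture): "region" (480x640 bool, what is visible of it).
- ctrl.tip_of(query, picture): "position" ([x, y, z] in m, in the coordinates of the camera as it stood for that picture, good to about 4 mm: a listed point, or the origin of a listed thing).
The state is a dict: "time_s": time; "q": joint angles; "qd": joint speeds; "joint_efforts": joint torques, N m; "eef_pos": TCP position; "tcp_rot": TCP orientation; "contact_force": force on the tool from outside, world axes, zero at the start; "wrist_torque": the same for the moment, N m; "opening": opening from 0.0 (shut) to 1.0 (fully open).
Only numpy, scipy, OpenCV 4.12 (cv2) and the standard library are available. Lean on these libraries where they do the work, as an engineer would, in place of code of your own. Each camera call takes 0.05 s, during which the arm holds its last target.

## Task

Load the deburring tumbler and start it: take the file off its lid and lay it on the bench, open the lid, tip the tray of cut square tubes into the tub, pour in the ceramic chips from the scoop, and put in any square-tube pieces left lying on the bench as well. Set the tray and the scoop back down flat on the bench, and when every tube piece and chip is in the tub, shut the lid fully and only then press the start button all the way in.

Things in the scene. Friction and masses are not known exactly. Their poses are not given: they have to be found in the camera images.
- tumbler: bench vibratory deburring tumbler, grey: an open rectangular tub on a base 220 mm (x) by 180 mm (y), rim 130 mm over the bench, with a control box 85 x 120 mm and 90 mm tall joined to its -x side. It is bolted down. Origin on the bench under the tub's centre; x along the tub, z up; +y is the side the lid opens from, -y the hinge side. The control box is centred at x = -160 mm
- tub_floor (a point): centre of the tub's inner floor, 36 mm over the bench; axes as the tumbler's. Inside, the tub measures 210 mm (x) by 170 mm (y) and is 94 mm deep to the rim; walls 5 mm
- tumbler_lid (a joint): angle of the tumbler's hinged steel lid, rad: 0 shut on the rim, 1.85 at its stop, leaning back beyond upright. A stiff friction hinge (0.45 N m; about 3 to 5 N at the handle) holds it at whatever angle it is left. The lid is a plate 6 mm thick, 228 mm (x) wide, reaching 192 mm from the hinge line
- lid_hinge (a point): middle of the lid's hinge line, 134 mm over the bench on the tumbler's -y side, 96 mm from the tub's centre; the hinge axis is the tumbler's x axis and the lid's free edge rises and swings over to -y
- lid_handle (a point): middle of the round bar handle that overhangs the lid's free (+y) edge, moving with the lid; bar 12 mm thick, 80 mm of it free, along the tumbler's x axis. With the lid shut it lies 30 mm above the lid plate's mid-plane and 212 mm from the hinge line, 20 mm beyond the plate's edge; its two ends are bent back down to the lid
- start_button (a joint): travel of the start button, m: 0 out, 0.006 fully pressed down; a spring pushes it out, 5 N when fully down
- start_button_top (a point): centre of the top face of the round grey push button (30 mm across) on top of the control box; pressed straight down
- round_file: round hand file, 240 mm long, red square-bodied handle 22 x 22 mm, 0.12 kg, lying flat; the one left on the lid. Origin under its middle; its handle spans y = +22 to +120 mm along its own y axis, the 12 mm thick blade the rest
- tray: open-fronted sheet-steel hand tray, 140 x 106 mm floor, sheet 3 mm thick, walls 34 mm high at back and sides, about 0.32 kg empty, with a wooden handle at the back. Origin at the centre of the floor's underside; +x points out of the open front, -x to the handle, z up. At the front a ramp 22 mm long rises at 17 degrees to the pouring lip
- tray_grip (a point): grip point of the tray's handle: centre of a flat wooden bar 14 mm thick, 30 mm wide and 74 mm long that leans backward, away from the tray, 40 degrees from vertical. In the tray's frame it lies at (-114, 0, 80) mm, the bar runs along (-0.643, 0, 0.766), and its 14 mm thickness is across (0.766, 0, 0.643)
- tray_lip (a point): middle of the tray's pouring lip, at (91, 0, 9) mm in the tray's frame
- scoop: smaller and deeper sheet-steel hand scoop, 82 x 84 mm floor, sheet 3 mm thick, back and side walls 50 mm high, about 0.24 kg empty, with a wooden handle like the tray's. Origin at the centre of the floor's underside; +x points out of the pouring front, z up. At the front a ramp 48 mm long rises at 28 degrees to the pouring lip, whose middle lies at (83, 0, 26) mm in this frame
- scoop_grip (a point): grip point of the scoop's handle, shaped and leaning exactly as the tray's; in the scoop's frame at (-85, 0, 80) mm
- piece_0: a short cut length of plain 30 x 30 mm steel square tube, 70 mm long, about 0.09 kg; origin at its centre, x along its length. It lies in the tray at the start (or is absent)
- piece_1: a short cut length of plain 30 x 30 mm steel square tube, 70 mm long, about 0.09 kg; origin at its centre, x along its length. It lies in the tray at the start (or is absent)
- piece_2: a short cut length of plain 30 x 30 mm steel square tube, 70 mm long, about 0.09 kg; origin at its centre, x along its length. It lies in the tray at the start (or is absent)
- piece_3: a short cut length of plain 30 x 30 mm steel square tube, 70 mm long, about 0.09 kg; origin at its centre, x along its length. It lies in the tray at the start (or is absent)
- piece_4: a short cut length of plain 30 x 30 mm steel square tube, 70 mm long, about 0.09 kg; origin at its centre, x along its length. It has been left lying on the bench at the start (or is absent)
- piece_5: a short cut length of plain 30 x 30 mm steel square tube, 70 mm long, about 0.09 kg; origin at its centre, x along its length. It has been left lying on the bench at the start (or is absent)
- chip_0: a white ceramic deburring chip: a cylinder 22 mm across and 22 mm long, 0.02 kg, origin at its centre; in the scoop at the start (or absent)
- chip_1: a white ceramic deburring chip: a cylinder 22 mm across and 22 mm long, 0.02 kg, origin at its centre; in the scoop at the start (or absent)
- chip_2: a white ceramic deburring chip: a cylinder 22 mm across and 22 mm long, 0.02 kg, origin at its centre; in the scoop at the start (or absent)
- chip_3: a white ceramic deburring chip: a cylinder 22 mm across and 22 mm long, 0.02 kg, origin at its centre; in the scoop at the start (or absent)
- chip_4: a white ceramic deburring chip: a cylinder 22 mm across and 22 mm long, 0.02 kg, origin at its centre; in the scoop at the start (or absent)
Not all that is in view belongs to the job. What is shaped like the piece_1 but pink is not meant.

How it is judged:
On the way, in this order (a step that is already met when the one before it is completed fails the run):
1. the file lies on the bench, off the tumbler, with the lid still shut (horizontal distance between round_file and tub_floor above 0.1 m and height (world z) of round_file between -0.03 and 0.05 m and value of joint tumbler_lid below 0.15 rad), for 0.2 s.
2. the lid is open past 75 degrees (value of joint tumbler_lid above 1.3 rad), for 0.2 s.
3. the tray is tipped, lip down, over the open tub (angle between tray's own z axis and vertical above 0.4 rad and horizontal distance between tray_lip and tub_floor below 0.11 m and height (world z) of tray_lip above 0.05 m and value of joint tumbler_lid above 1 rad), for 0.1 s.
4. every tube piece and every chip is in the tub (x of piece_0 in the frame of tub_floor between -0.11 and 0.11 m and y of piece_0 in the frame of tub_floor between -0.09 and 0.09 m and z of piece_0 in the frame of tub_floor between 0 and 0.092 m and x of piece_1 in the frame of tub_floor between -0.11 and 0.11 m and y of piece_1 in the frame of tub_floor between -0.09 and 0.09 m and z of piece_1 in the frame of tub_floor between 0 and 0.092 m and x of piece_2 in the frame of tub_floor between -0.11 and 0.11 m and y of piece_2 in the frame of tub_floor between -0.09 and 0.09 m and z of piece_2 in the frame of tub_floor between 0 and 0.092 m and x of piece_3 in the frame of tub_floor between -0.11 and 0.11 m and y of piece_3 in the frame of tub_floor between -0.09 and 0.09 m and z of piece_3 in the frame of tub_floor between 0 and 0.092 m and x of piece_4 in the frame of tub_floor between -0.11 and 0.11 m and y of piece_4 in the frame of tub_floor between -0.09 and 0.09 m and z of piece_4 in the frame of tub_floor between 0 and 0.092 m and x of piece_5 in the frame of tub_floor between -0.11 and 0.11 m and y of piece_5 in the frame of tub_floor between -0.09 and 0.09 m and z of piece_5 in the frame of tub_floor between 0 and 0.092 m and x of chip_0 in the frame of tub_floor between -0.11 and 0.11 m and y of chip_0 in the frame of tub_floor between -0.09 and 0.09 m and z of chip_0 in the frame of tub_floor between 0 and 0.092 m and x of chip_1 in the frame of tub_floor between -0.11 and 0.11 m and y of chip_1 in the frame of tub_floor between -0.09 and 0.09 m and z of chip_1 in the frame of tub_floor between 0 and 0.092 m and x of chip_2 in the frame of tub_floor between -0.11 and 0.11 m and y of chip_2 in the frame of tub_floor between -0.09 and 0.09 m and z of chip_2 in the frame of tub_floor between 0 and 0.092 m and x of chip_3 in the frame of tub_floor between -0.11 and 0.11 m and y of chip_3 in the frame of tub_floor between -0.09 and 0.09 m and z of chip_3 in the frame of tub_floor between 0 and 0.092 m and x of chip_4 in the frame of tub_floor between -0.11 and 0.11 m and y of chip_4 in the frame of tub_floor between -0.09 and 0.09 m and z of chip_4 in the frame of tub_floor between 0 and 0.092 m), for 0.2 s.
5. the lid is shut (value of joint tumbler_lid below 0.06 rad), for 0.2 s.
6. the start button is pressed with the lid shut (value of joint start_button above 0.0045 m and value of joint tumbler_lid below 0.06 rad), for 0.05 s.
At the end, for the whole second after the job is handed in: every tube piece and chip present lies in the tub below its rim; lid shut (0.06 rad); tray and scoop level on the bench (0.12 rad, 12 mm) and the file on the bench beside the tumbler (below 50 mm); all at rest; the button was pressed 4.5 mm after the lid was shut (all of step 4 and value of joint tumbler_lid below 0.06 rad and horizontal distance between round_file and tub_floor above 0.1 m and height (world z) of round_file between -0.03 and 0.05 m and angle between each of tray, scoop's own z axis and vertical below 0.12 rad and height (world z) of tray between -0.012 and 0.012 m and height (world z) of scoop between -0.012 and 0.012 m and linear speed of each of tray, scoop, round_file below 0.03 m/s); the robot touches nothing.
It fails at once if the tumbler is started with the lid open (value of joint start_button above 0.0045 m and value of joint tumbler_lid above 0.2 rad).
Of piece_0, piece_1, piece_2, piece_3 only 2 to 4 are there at a start; the rules pass over those that are not, and their reading is None.
Of piece_4, piece_5 only 1 to 2 are there at a start; the rules pass over those that are not, and their reading is None.
Of chip_0, chip_1, chip_2, chip_3, chip_4 only 3 to 5 are there at a start; the rules pass over those that are not, and their reading is None.
At some moment in a run one of piece_4, piece_5 may be knocked a few centimetres aside while the robot is not near it.
It also fails if it takes over 210 s, if anything falls off the work surface, if the arm or the gripper's body presses on something with over 40 N, if the wrist force passes 120 N, or if a joint passes its speed limit or range.

## Working session

There is one attempt and no reset: what is moved stays moved. The work goes in short steps, Python scripts to look and compute and a shell command to move; the robot and the scene stay as the last step left them, time stands still between calls to the robot, and variables do not carry over. Pictures are saved under pics/ and viewed, and the job is handed in when it is done.

```bash
ls -la; mkdir -p pics; cat > h.py <<'E'
import numpy as np, cv2
from workcell import ctrl
np.set_printoptions(precision=4,suppress=True)
def cam(p):
    R,_=cv2.Rodrigues(np.array(p["rvec"],float)); return R,np.array(p["tvec"],float).ravel()
def c2w(p,x):
    R,t=cam(p); return R.T@(np.array(x)-t)
def pix(p,X):
    R,t=cam(p); c=R@np.array(X)+t; return np.array([p["fx"]*c[0]/c[2]+p["cx"],p["fy"]*c[1]/c[2]+p["cy"]])
def ray(p,u,v,z):
    R,t=cam(p); d=R.T@np.array([(u-p["cx"])/p["fx"],(v-p["cy"])/p["fy"],1]); o=-R.T@t
    return o+d*(z-o[2])/d[2]
def save(p,n,crop=None,s=1):
    im=p["image"][:,:,::-1]
    if crop: a,b,c,d=crop; im=im[b:d,a:c]
    if s!=1: im=cv2.resize(im,None,fx=s,fy=s,interpolation=cv2.INTER_CUBIC)
    cv2.imwrite("pics/"+n+".png",im)
def find(p,q,n=4):
    for r in ctrl.tip_of(q,p)[:n]:
        w=c2w(p,r["position"]); print(q,round(r["score"],2),w,pix(p,w).round(0))
def st():
    s=ctrl.sense(); print(s["time_s"],"pos",np.array(s["eef_pos"]),"open",s["opening"],"F",np.array(s["contact_force"])); print(np.array(s["tcp_rot"])); print("q",np.array(s["q"])); return s
E
python3 - <<'E'
from h import *
st()
for n in ("top","side","wrist"):
    p=ctrl.get_image(n); save(p,"a_"+n); print(n,p["fx"],p["cx"],p["shot"],-cam(p)[0].T@cam(p)[1])
E
```

```text
total 12
drwxr-xr-x  3 agent agent 4096 Dec  7 08:55 .
drwxr-xr-x 23 root  root  4096 Dec  7 08:55 ..
drwxr-xr-x  2 agent agent 4096 Dec  7 08:55 pics
0.0 pos [ 0.1442 -0.6075  0.2553] open 0.99979072735103 F [ 0.2007  0.3328 -0.2209]
[[ 0.2307 -0.0001  0.973 ]
 [-0.973   0.0022  0.2307]
 [-0.0021 -1.      0.0004]]
q [-1.5165  0.5285  1.4339 -0.      1.1814 -0.1785]
top 509.3283209132834 325.21788695059917 1 [0.4042 0.0025 1.2012]
side 568.0169536512509 320.44364650037534 2 [-0.0025  1.1132  0.5686]
wrist 343.577280766047 314.59669892743995 3 [ 0.2224 -0.5892  0.3735]
```

View pics/a_top.png

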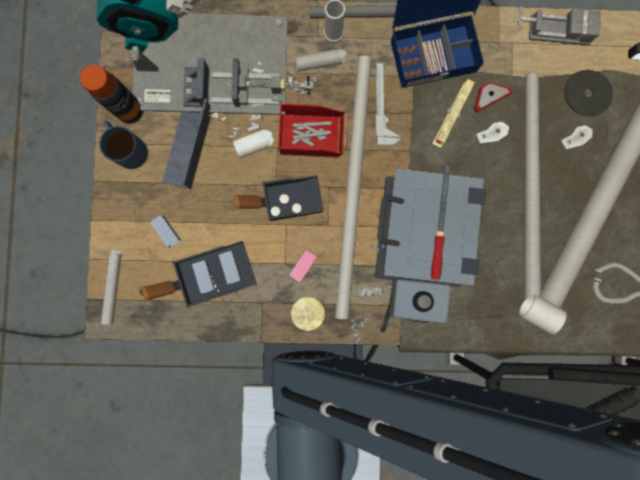

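View pics/a_side.png

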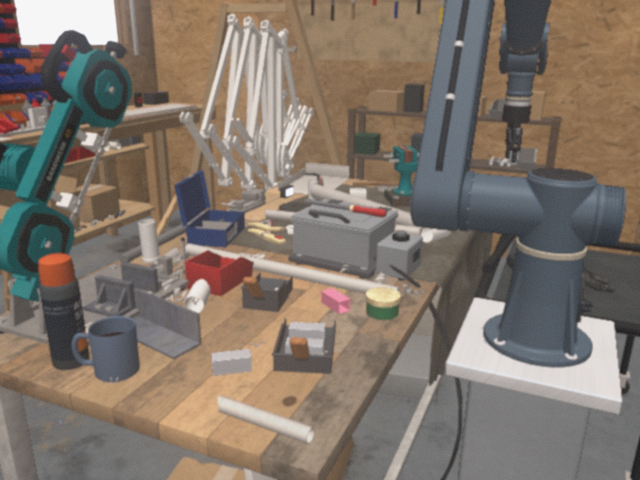

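View pics/a_wrist.png

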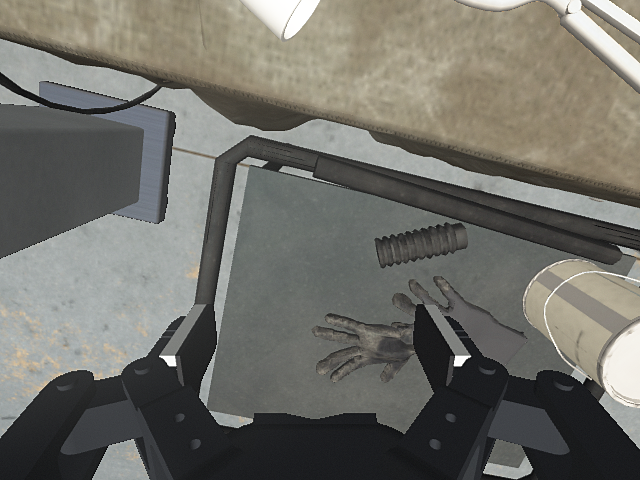

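```bash
python3 - <<'E'
from h import *
p=ctrl.get_image("top"); save(p,"b1",(370,150,500,330),4.0/1.3); save(p,"b2",(130,160,340,330),3.5)
for q in ("tub_floor","lid_hinge","lid_handle","start_button_top","round_file","tray","tray_grip","tray_lip","scoop","scoop_grip","piece_0","piece_4","chip_0"): find(p,q,7 if q[0]in"pc" else 2)
p=ctrl.get_image("side")
print("side")
for q in ("tub_floor","lid_hinge","lid_handle","start_button_top","round_file","tray","tray_grip","tray_lip","scoop","scoop_grip","piece_0","piece_4","chip_0"): find(p,q,7 if q[0]in"pc" else 2)
E
```

```text
tub_floor 0.27 [ 0.5133 -0.2441  0.0036] [419. 233.]
lid_hinge 0.96 [ 0.5024 -0.3422  0.1346] [478. 234.]
lid_hinge 0.21 [0.4213 0.1942 0.021 ] [231. 267.]
lid_handle 0.66 [ 0.5265 -0.1375  0.1644] [384. 218.]
start_button_top 0.54 [ 0.3573 -0.2352  0.1152] [425. 301.]
start_button_top 0.32 [0.4349 0.1547 0.0124] [249. 262.]
round_file 0.8 [ 0.523  -0.2616  0.1364] [440. 223.]
tray 0.89 [ 0.4053  0.2418 -0.0012] [212. 274.]
tray_grip 0.95 [0.3673 0.3474 0.0803] [155. 290.]
tray_grip 0.47 [0.5649 0.0466 0.0148] [297. 207.]
tray_lip 0.74 [0.4363 0.1505 0.0113] [251. 261.]
scoop 0.66 [0.5835 0.0742 0.0032] [286. 200.]
scoop_grip 0.67 [0.5673 0.1595 0.0801] [245. 201.]
piece_0 0.82 [0.5004 0.3508 0.0178] [165. 232.]
piece_0 0.71 [0.3969 0.2556 0.0217] [204. 277.]
piece_0 0.71 [0.4205 0.1949 0.0186] [231. 268.]
piece_0 0.62 [0.43   0.0268 0.0204] [304. 265.]
piece_0 0.35 [ 0.5042 -0.344   0.1342] [479. 233.]
piece_4 0.82 [0.5004 0.3508 0.0178] [165. 232.]
piece_4 0.71 [0.3969 0.2556 0.0217] [204. 277.]
piece_4 0.71 [0.4205 0.1949 0.0186] [231. 268.]
piece_4 0.62 [0.43   0.0268 0.0204] [30
[... 496 characters left out ...]
394 -0.0028] [305. 354.]
tray 0.65 [ 0.5275 -0.2543  0.1406] [342. 211.]
tray_grip 0.8 [0.3705 0.3465 0.0826] [298. 344.]
tray_grip 0.4 [0.5024 0.3519 0.0152] [231. 363.]
scoop 0.97 [ 0.5874  0.0718 -0.0001] [265. 302.]
scoop 0.23 [0.5698 0.1589 0.0815] [251. 285.]
scoop_grip 0.84 [0.5685 0.1574 0.0809] [252. 285.]
piece_0 0.75 [0.4305 0.0277 0.0177] [335. 300.]
piece_0 0.72 [0.4219 0.1958 0.0216] [307. 331.]
piece_0 0.68 [0.4025 0.2585 0.0188] [303. 349.]
piece_0 0.62 [0.5027 0.3515 0.0136] [231. 364.]
piece_4 0.75 [0.4305 0.0277 0.0177] [335. 300.]
piece_4 0.72 [0.4219 0.1958 0.0216] [307. 331.]
piece_4 0.68 [0.4025 0.2585 0.0188] [303. 349.]
piece_4 0.62 [0.5027 0.3515 0.0136] [231. 364.]
```

View pics/b1.png

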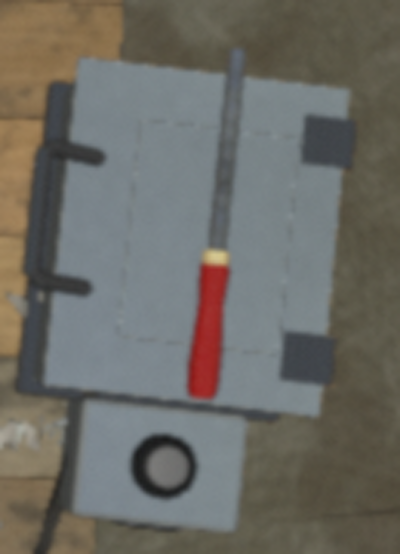

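View pics/b2.png

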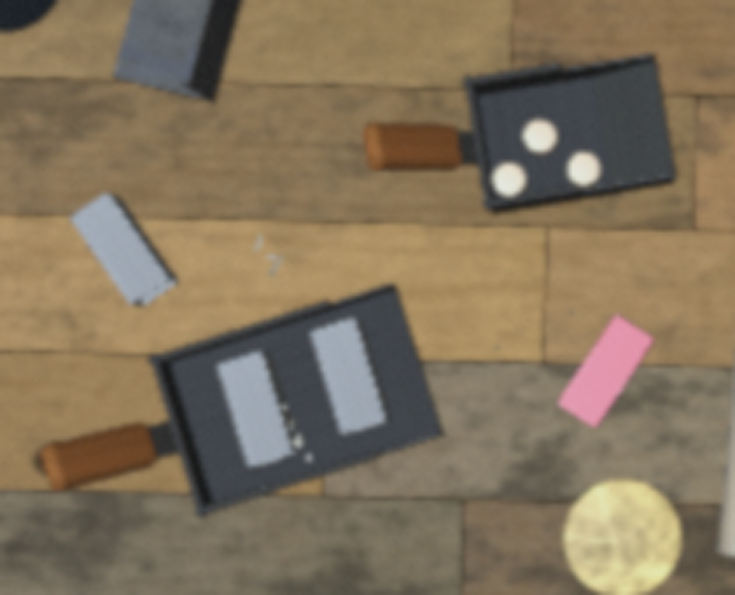

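```bash
python3 - <<'E'
from h import *
from scipy.optimize import least_squares
p=ctrl.get_image("top")
# tumbler from lid corners (top plane z=.137), b1 crop
s=130/400
P=np.array([(78,58),(350,88),(320,417),(43,385)])/(4/1.3)+[370,150]
W=np.array([ray(p,u,v,.137) for u,v in P]); print("lid corners",W)
L=np.array([(.114,.096),(.114,-.096),(-.114,-.096),(-.114,.096)])
def fit(L,W):
    f=lambda a:((np.array([[np.cos(a[2]),-np.sin(a[2])],[np.sin(a[2]),np.cos(a[2])]])@L.T).T+a[:2]-W[:,:2]).ravel()
    r=least_squares(f,[.5,-.2,0]); print("fit",r.x,"res",r.fun*1000)
fit(L,W)
# with detections
Wd=np.array([[.5064,-.345,0],[.527,-.136,0],[.3576,-.234,0]]); fit(np.array([(0,-.096),(0,.116),(-.16,0)]),Wd)
print("file tip,end",[ray(p,*(np.array(a)/(4/1.3)+[370,150]),.148) for a in((238,48),(203,397))])
# bench piece top corners z=.03 ; b2 crop scale 3.5
c=lambda a,z:ray(p,*(np.array(a)/3.5+[130,160]),z)
print("piece", [c(a,.03) for a in((72,215),(108,193),(173,282),(137,304))])
print("pink", [c(a,.03) for a in((616,316),(653,341),(596,427),(559,402))])
print("tray wall tops", [c(a,.037) for a in((152,357),(395,287),(442,435),(203,515))])
print("scoop wall tops", [c(a,.053) for a in((468,77),(655,55),(675,180),(490,210))])
im=p["image"][:,:,::-1].copy()
for x in np.arange(.2,1.0,.1):
  for y in np.arange(-.6,.6,.1):
    u,v=pix(p,(x,y,0)).astype(int)
    cv2.circle(im,(u,v),1,(0,0,255),-1); cv2.putText(im,f"{x*10:.0f},{y*10:.0f}",(u+2,v-2),0,.28,(0,255,255),1)
cv2.imwrite("pics/grid.png",im)
E
```

```text
lid corners [[ 0.6359 -0.1646  0.137 ]
 [ 0.6199 -0.3536  0.137 ]
 [ 0.3927 -0.3329  0.137 ]
 [ 0.4103 -0.1435  0.137 ]]
fit [ 0.5147 -0.2487 -0.0906] res [ 1.0186  1.2721 -0.3436 -1.0116 -0.2239 -1.028  -0.4511  0.7675]
fit [ 0.5161 -0.2503 -0.1004] res [ 0.0394 -0.8293  0.6916  1.1028 -0.731  -0.2735]
file tip,end [array([ 0.6433, -0.2727,  0.148 ]), array([ 0.4045, -0.2501,  0.148 ])]
piece [array([0.5221, 0.3804, 0.03  ]), array([0.5372, 0.3577, 0.03  ]), array([0.4796, 0.3128, 0.03  ]), array([0.4647, 0.3356, 0.03  ])]
pink [array([0.464 , 0.0225, 0.03  ]), array([ 0.4481, -0.0022,  0.03  ]), array([0.391 , 0.0338, 0.03  ]), array([0.4068, 0.0584, 0.03  ])]
tray wall tops [array([0.4301, 0.3224, 0.037 ]), array([0.4793, 0.1669, 0.037 ]), array([0.3837, 0.1333, 0.037 ]), array([0.329 , 0.2854, 0.037 ])]
scoop wall tops [array([0.616 , 0.1219, 0.053 ]), array([0.6336, 0.0008, 0.053 ]), array([ 0.552, -0.014,  0.053]), array([0.5295, 0.1051, 0.053 ])]
```

View pics/grid.png

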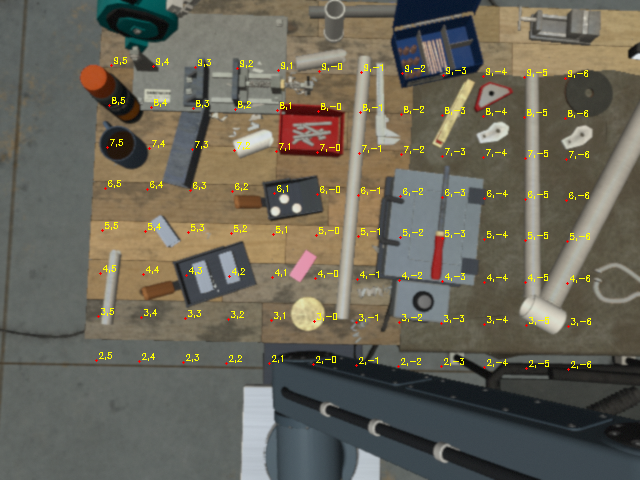

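```bash
cat >> h.py <<'E'
from scipy.spatial.transform import Rotation as Ro
import json
def RR(a,x):
    a=np.array(a,float);a/=np.linalg.norm(a);x=np.array(x,float);x-=a*(x@a);x/=np.linalg.norm(x)
    return np.column_stack([x,a,np.cross(x,a)])
def rel(pos,R=None,s=None):
    s=s or ctrl.sense(); R0=np.array(s["tcp_rot"]); p0=np.array(s["eef_pos"])
    R=R0 if R is None else R
    d=R0.T@(np.array(pos)-p0); r=Ro.from_matrix(R0.T@R).as_rotvec()
    print("shift",d,"|%.3f|"%np.linalg.norm(d),"rot",r,"|%.1f deg|"%np.degrees(np.linalg.norm(r)))
YAW=-0.093; TC=np.array([.5152,-.2493])
ux=np.array([np.cos(YAW),np.sin(YAW),0]); uy=np.array([-np.sin(YAW),np.cos(YAW),0]); uz=np.array([0,0,1.])
def tum(x,y,z): return np.array([TC[0],TC[1],0])+ux*x+uy*y+uz*z
def lidh(th): # handle position at lid angle
    return tum(0,-.096+.212*np.cos(th)-.03*np.sin(th),.134+.212*np.sin(th)+.03*np.cos(th))
E
python3 - <<'E'
from h import *
R=RR([0,0,-1],-uy)
rel([.479,-.257,.29],R)
E
```

```text
shift [-0.2644 -0.0337  0.4068] |0.486| rot [0.     0.3258 0.    ] |18.7 deg|
```

```bash
python3 -m creep '[-0.13,-0.034,0.20,0,0.16,0, -0.264,-0.034,0.407,0,0.326,0, -0.264,-0.034,0.407,0,0.326,0, -0.264,-0.034,0.407,0,0.326,0, -0.264,-0.034,0.407,0,0.326,0, -0.264,-0.034,0.407,0,0.326,0, -0.264,-0.034,0.407,0,0.326,0, -0.264,-0.034,0.407,0,0.326,0, -0.264,-0.034,0.407,0,0.326,0, -0.264,-0.034,0.407,0,0.326,0, -0.264,-0.034,0.407,0,0.326,0, -0.264,-0.034,0.407,0,0.326,0]'
python3 - <<'E'
from h import *
s=st()
p=ctrl.get_image("wrist"); save(p,"c1")
find(p,"round_file");find(p,"lid_handle"); find(p,"start_button_top")
E
```

```text
time_s: 2.8
eef_pos: [0.4797, -0.2567, 0.2904]
tcp_rot: [[-0.091, -0.0, 0.996], [-0.996, -0.001, -0.091], [0.001, -1.0, -0.0]]
contact_force: [-0.3, 0.2, -0.3]
opening: 1.002
2.8 pos [ 0.4797 -0.2567  0.2904] open 1.0021052939410198 F [-0.3285  0.2168 -0.2721]
[[-0.0906 -0.0002  0.9959]
 [-0.9959 -0.0006 -0.0906]
 [ 0.0006 -1.     -0.0002]]
q [-0.6966  0.3781  1.5958 -0.0006  1.1675  0.9652]
round_file 0.73 [ 0.5253 -0.2591  0.1359] [313. 174.]
lid_handle 0.67 [ 0.5288 -0.1369  0.1631] [142. 190.]
lid_handle 0.45 [ 0.518  -0.245   0.0019] [302. 167.]
start_button_top 0.84 [ 0.355  -0.2337  0.1148] [303. 345.]
```

View pics/c1.png

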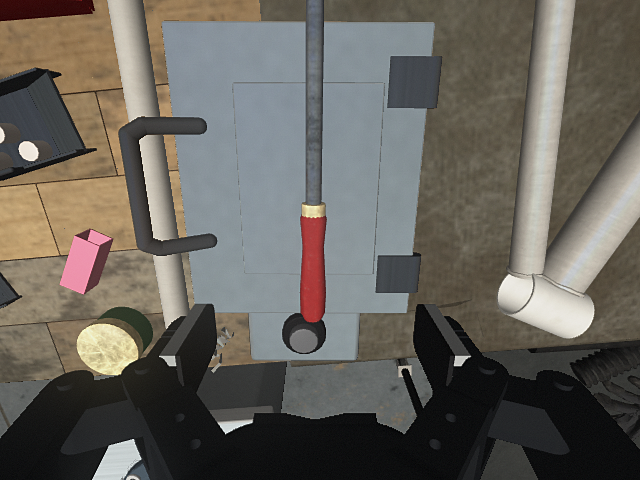

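```bash
python3 -m creep '[0,0.05,0,0,0,0, 0,0.09,0,0,0,0, 0,0.11,0,0,0,0, 0,0.12,0,0,0,0, 0,0.127,0,0,0,0, 0,0.127,0,0,0,0]' && python3 -m creep '[0,0,0,0,0,0,0,0,0,0,0,0,0,0,0,0,0,0,0,0,0,0,0,0,0,0,0,0,0,0,0,0,0,0,0,0]' 0 
```

```text
time_s: 3.6
eef_pos: [0.4792, -0.258, 0.1632]
tcp_rot: [[-0.094, -0.0, 0.996], [-0.996, 0.0, -0.094], [-0.0, -1.0, -0.0]]
contact_force: [-0.0, 0.6, 0.4]
opening: 1.0
time_s: 4.2
eef_pos: [0.4797, -0.2575, 0.1641]
tcp_rot: [[-0.093, 0.001, 0.996], [-0.996, -0.001, -0.093], [0.001, -1.0, 0.001]]
contact_force: [-0.5, 1.6, 6.0]
opening: 0.239
```

```bash
python3 -m creep '[0,-0.03,0,0,0,0, 0,-0.08,0,0,0,0, 0.02,-0.086,-0.004,0,0,0, 0.06,-0.086,-0.012,0,0,0, 0.10,-0.086,-0.02,0,0,0, 0.14,-0.086,-0.028,0,0,0, 0.172,-0.086,-0.034,0,0,0, 0.172,-0.086,-0.034,0,0,0, 0.172,-0.05,-0.034,0,0,0, 0.172,-0.01,-0.034,0,0,0, 0.172,0.03,-0.034,0,0,0, 0.172,0.03,-0.034,0,0,0]'
python3 - <<'E'
from h import *
s=st(); p=ctrl.get_image("top"); save(p,"d1",(330,120,650,360),2)
E
```

```text
time_s: 5.4
eef_pos: [0.4268, -0.4207, 0.1275]
tcp_rot: [[-0.093, -0.008, 0.996], [-0.996, 0.012, -0.093], [-0.011, -1.0, -0.009]]
contact_force: [-1.0, 1.5, -1.0]
opening: 0.241
5.4 pos [ 0.4268 -0.4207  0.1275] open 0.24125256499741032 F [-0.988   1.4983 -0.9984]
[[-0.0928 -0.0082  0.9957]
 [-0.9956  0.0122 -0.0927]
 [-0.0113 -0.9999 -0.0093]]
q [-0.9646  0.6662  1.5944  0.0002  0.8957  0.699 ]
```

View pics/d1.png

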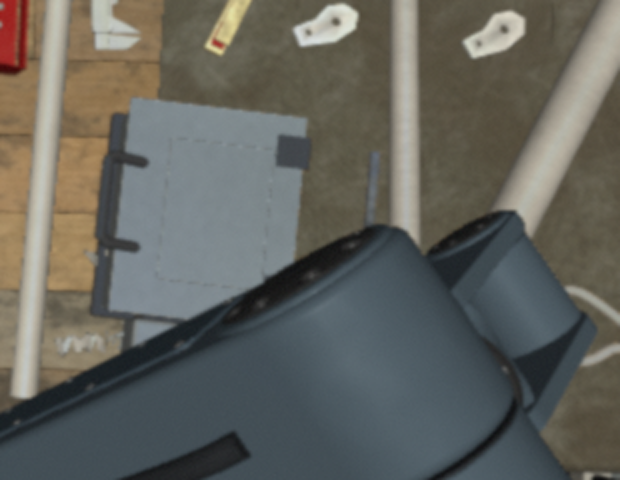

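```bash
python3 -m creep '[0,0.03,0,0,0,0, 0,0.06,0,0,0,0, 0,0.08,0,0,0,0, 0,0.09,0,0,0,0, 0,0.097,0,0,0,0, 0,0.1,0,0,0,0, 0,0.1,0,0,0,0]'
```

```text
time_s: 6.15
eef_pos: [0.43, -0.4259, 0.0342]
tcp_rot: [[-0.093, 0.001, 0.996], [-0.996, -0.001, -0.093], [0.001, -1.0, 0.001]]
contact_force: [-0.0, -0.7, -0.6]
opening: 0.238
```

```bash
python3 -m creep '[0,0.003,0,0,0,0, 0,0.005,0,0,0,0, 0,0.005,0,0,0,0]' && python3 -m creep '[0,0,0,0,0,0,0,0,0,0,0,0,0,0,0,0,0,0,0,-0.01,0,0,0,0, 0,-0.05,0,0,0,0, 0,-0.1,0,0,0,0, 0,-0.15,0,0,0,0, 0,-0.2,0,0,0,0, 0,-0.2,0,0,0,0]' 0.5
```

```text
time_s: 6.45
eef_pos: [0.4294, -0.4254, 0.0284]
tcp_rot: [[-0.093, 0.0, 0.996], [-0.996, -0.0, -0.093], [0.0, -1.0, 0.0]]
contact_force: [0.4, 0.9, -1.2]
opening: 0.242
time_s: 7.35
eef_pos: [0.4323, -0.4291, 0.2373]
tcp_rot: [[-0.093, 0.01, 0.996], [-0.996, -0.014, -0.093], [0.013, -1.0, 0.011]]
contact_force: [1.4, -1.0, -0.9]
opening: 0.5
```

```bash
python3 - <<'E'
from h import *
s=st(); p=ctrl.get_image("wrist"); find(p,"round_file"); save(p,"e1")
print(lidh(0)); R=RR([0,0,-1],-uy); 
rel([*lidh(0)[:2],.25],R); rel([*tum(0,.116,0)[:2],.172],R)
E
```

```text
7.35 pos [ 0.4323 -0.4291  0.2373] open 0.49996208031399686 F [ 1.4244 -1.0054 -0.9148]
[[-0.0928  0.01    0.9956]
 [-0.9956 -0.0144 -0.0927]
 [ 0.0134 -0.9998  0.0113]]
q [-0.965   0.5214  1.506   0.0001  1.0966  0.6987]
round_file 0.57 [ 0.4741 -0.4308 -0.0005] [310. 170.]
[ 0.526  -0.1338  0.164 ]
shift [-0.2997 -0.0201  0.0686] |0.308| rot [-0.0028 -0.0002  0.0033] |0.2 deg|
shift [-0.2999  0.0579  0.0684] |0.313| rot [-0.0028 -0.0002  0.0033] |0.2 deg|
```

View pics/e1.png

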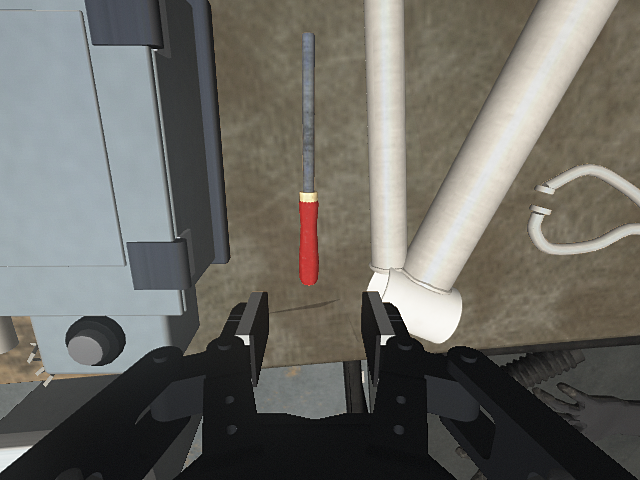

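```bash
python3 -m creep '[-0.02,-0.02,0.005,0,0,0, -0.07,-0.02,0.02,0,0,0, -0.12,-0.02,0.03,0,0,0, -0.17,-0.02,0.04,0,0,0, -0.22,-0.02,0.05,0,0,0, -0.27,-0.02,0.06,0,0,0, -0.30,-0.02,0.068,0,0,0, -0.30,-0.02,0.068,0,0,0, -0.30,-0.02,0.068,0,0,0, -0.30,-0.02,0.068,0,0,0]'
python3 - <<'E'
from h import *
s=st(); p=ctrl.get_image("wrist"); find(p,"lid_handle"); save(p,"e2")
R=RR([0,0,-1],-uy);rel([*tum(0,.116,0)[:2],.172],R)
E
```

```text
time_s: 8.45
eef_pos: [0.5244, -0.1337, 0.2473]
tcp_rot: [[-0.094, -0.002, 0.996], [-0.996, 0.001, -0.094], [-0.0, -1.0, -0.002]]
contact_force: [0.4, -0.8, 1.0]
opening: 0.5
8.45 pos [ 0.5244 -0.1337  0.2473] open 0.4995684527727652 F [ 0.3679 -0.8178  0.9505]
[[-0.0938 -0.0022  0.9956]
 [-0.9956  0.0005 -0.0938]
 [-0.0003 -1.     -0.0022]]
q [-0.456   0.4273  1.6519 -0.0005  1.0645  1.2091]
lid_handle 0.98 [ 0.5279 -0.1397  0.162 ] [324. 254.]
shift [-0.0006  0.0757  0.0014] |0.076| rot [ 0.0012 -0.0022 -0.0002] |0.1 deg|
```

View pics/e2.png

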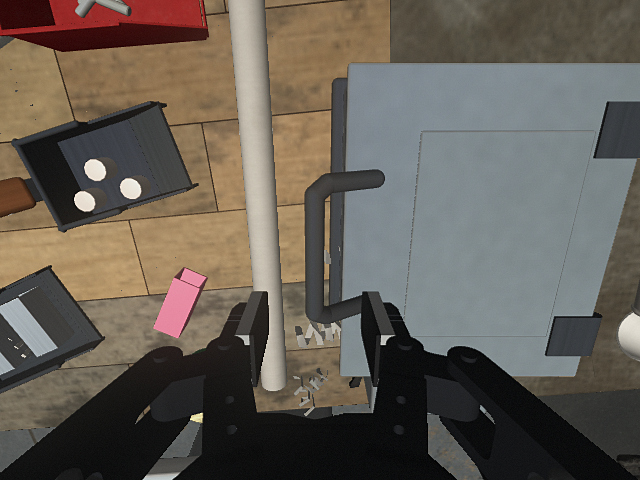

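```bash
python3 -m creep '[0,0.03,0.001,0,0,0, 0,0.05,0.001,0,0,0, 0,0.065,0.001,0,0,0, 0,0.075,0.001,0,0,0, 0,0.075,0.001,0,0,0]' && python3 -m creep '[0,0,0,0,0,0,0,0,0,0,0,0,0,0,0,0,0,0,0,0,0,0,0,0,0,0,0,0,0,0]' 0
python3 - <<'E'
from h import *
s=st(); p=np.array(s["eef_pos"]); R=np.array(s["tcp_rot"])
b=lidh(0)
for th in np.radians(range(0,106,8)):
    print(round(np.degrees(th)), R.T@(lidh(th)-b))
E
```

```text
time_s: 9.05
eef_pos: [0.5251, -0.1338, 0.172]
tcp_rot: [[-0.095, -0.003, 0.995], [-0.995, 0.001, -0.095], [-0.001, -1.0, -0.003]]
contact_force: [-0.3, -0.4, -0.8]
opening: 0.498
time_s: 9.55
eef_pos: [0.5267, -0.1336, 0.1743]
tcp_rot: [[-0.093, 0.002, 0.996], [-0.996, -0.001, -0.093], [0.001, -1.0, 0.002]]
contact_force: [-0.9, -2.1, 5.8]
opening: 0.113
9.55 pos [ 0.5267 -0.1336  0.1743] open 0.11305292716564337 F [-0.9267 -2.1165  5.7539]
[[-0.0928  0.0018  0.9957]
 [-0.9957 -0.0014 -0.0928]
 [ 0.0012 -1.      0.0019]]
q [-0.454   0.5321  1.7182 -0.0006  0.889   1.2101]
0 [0. 0. 0.]
8 [ 0.0063 -0.0292  0.0001]
16 [ 0.0166 -0.0573  0.0001]
24 [ 0.0306 -0.0836  0.0002]
32 [ 0.0482 -0.1077  0.0002]
40 [ 0.069  -0.1292  0.0002]
48 [ 0.0926 -0.1475  0.0003]
56 [ 0.1185 -0.1624  0.0003]
64 [ 0.1462 -0.1735  0.0003]
72 [ 0.1752 -0.1807  0.0003]
80 [ 0.205  -0.1837  0.0003]
88 [ 0.2348 -0.1826  0.0003]
96 [ 0.2642 -0.1774  0.0003]
104 [ 0.2926 -0.1681  0.0003]
```

```bash
python3 -m creep '[0.003,-0.0147,0,0,0,0, 0.0063,-0.0292,0,0,0,0, 0.0112,-0.0434,0,0,0,0, 0.0166,-0.0573,0,0,0,0, 0.0233,-0.0707,0,0,0,0, 0.0306,-0.0836,0,0,0,0, 0.0391,-0.0959,0,0,0,0, 0.0482,-0.1077,0,0,0,0, 0.0583,-0.1188,0,0,0,0, 0.069,-0.1292,0,0,0,0, 0.0806,-0.1387,0,0,0,0, 0.0926,-0.1475,0,0,0,0]'
python3 - <<'E'
from h import *
s=st(); R=np.array(s["tcp_rot"])
b=lidh(np.radians(48))
for th in np.radians(range(48,106,4)):
    print(round(np.degrees(th)), R.T@(lidh(th)-b))
E
```

```text
time_s: 10.75
eef_pos: [0.5185, -0.2201, 0.322]
tcp_rot: [[-0.093, 0.003, 0.996], [-0.996, 0.012, -0.093], [-0.012, -1.0, 0.002]]
contact_force: [3.2, 11.6, 6.7]
opening: 0.113
10.75 pos [ 0.5185 -0.2201  0.322 ] open 0.11282303106918758 F [ 3.1555 11.6456  6.6978]
[[-0.0928  0.0031  0.9957]
 [-0.9956  0.0118 -0.0928]
 [-0.0121 -0.9999  0.002 ]]
q [-0.6055  0.3732  1.5072  0.012   1.2654  1.0546]
48 [0. 0. 0.]
52 [ 0.0126 -0.0081  0.    ]
56 [ 0.0257 -0.0152  0.    ]
60 [ 0.0393 -0.0215  0.    ]
64 [ 0.0533 -0.0267  0.    ]
68 [ 0.0676 -0.031   0.0001]
72 [ 0.0822 -0.0343  0.0001]
76 [ 0.0969 -0.0365  0.0001]
80 [ 0.1118 -0.0377  0.0001]
84 [ 0.1268 -0.0379  0.0001]
88 [ 0.1417 -0.037   0.0001]
92 [ 0.1565 -0.0351  0.0001]
96 [ 0.1712 -0.0321  0.0001]
100 [ 0.1856 -0.0282  0.    ]
104 [ 0.1997 -0.0232  0.    ]
```

```bash
python3 -m creep '[0.0126,-0.0081,0,0,0,0, 0.0257,-0.0152,0,0,0,0, 0.0393,-0.0215,0,0,0,0, 0.0533,-0.0267,0,0,0,0, 0.0676,-0.031,0,0,0,0, 0.0822,-0.0343,0,0,0,0, 0.0969,-0.0365,0,0,0,0, 0.1118,-0.0377,0,0,0,0, 0.1268,-0.0379,0,0,0,0, 0.1417,-0.037,0,0,0,0, 0.1565,-0.0351,0,0,0,0, 0.1712,-0.0321,0,0,0,0]' && python3 -m creep '[0.007,0.002,0,0,0,0, 0.0144,0.004,0,0,0,0, 0.0144,0.004,0,0,0,0, 0.0144,0.004,0,0,0,0]'
python3 - <<'E'
from h import *
st(); p=ctrl.get_image("side"); save(p,"f1",(200,100,520,340),2)
E
```

```text
time_s: 11.95
eef_pos: [0.5019, -0.3967, 0.3533]
tcp_rot: [[-0.092, 0.001, 0.996], [-0.996, -0.001, -0.092], [0.001, -1.0, 0.001]]
contact_force: [0.9, 2.0, 3.0]
opening: 0.114
time_s: 12.35
eef_pos: [0.5005, -0.4115, 0.3489]
tcp_rot: [[-0.094, 0.001, 0.996], [-0.996, -0.002, -0.094], [0.002, -1.0, 0.001]]
contact_force: [1.4, -2.2, 3.6]
opening: 0.108
12.35 pos [ 0.5005 -0.4115  0.3489] open 0.10761088448554211 F [ 1.4203 -2.2092  3.6182]
[[-0.0938  0.0012  0.9956]
 [-0.9956 -0.0018 -0.0938]
 [ 0.0017 -1.      0.0014]]
q [-0.8602  0.4765  1.257  -0.0003  1.4058  0.8046]
```

View pics/f1.png

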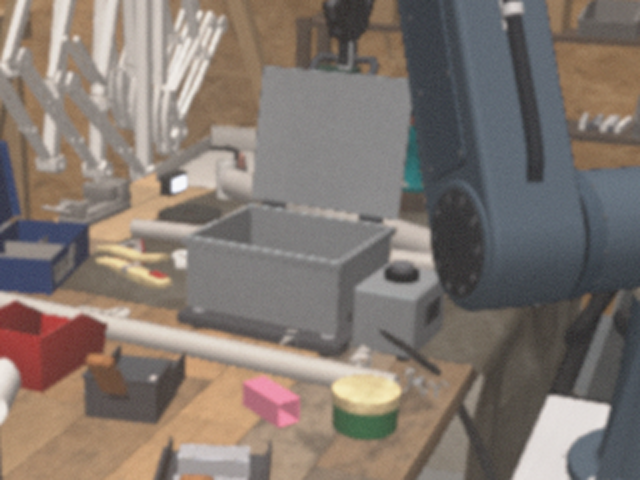

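```bash
python3 -m creep '[0,0,0,0,0,0, 0,0,0,0,0,0, 0,0,0,0,0,0, 0,-0.01,0,0,0,0, 0,-0.04,0,0,0,0, 0,-0.08,0,0,0,0, 0,-0.1,0,0,0,0, 0,-0.1,0,0,0,0]' 0.4
cat > fk.py <<'E'
from h import *
D=[([-1.5165,.5285,1.4339,0,1.1814,-.1785],[.1442,-.6075,.2553]),
([-0.6966,0.3781,1.5958,-0.0006,1.1675,0.9652],[.4797,-.2567,.2904]),
([-0.9646,0.6662,1.5944,0.0002,0.8957,0.699],[.4268,-.4207,.1275]),
([-0.965,0.5214,1.506,0.0001,1.0966,0.6987],[.4323,-.4291,.2373]),
([-0.456,0.4273,1.6519,-0.0005,1.0645,1.2091],[.5244,-.1337,.2473]),
([-0.454,0.5321,1.7182,-0.0006,0.889,1.2101],[.5267,-.1336,.1743]),
([-0.6055,0.3732,1.5072,0.012,1.2654,1.0546],[.5185,-.2201,.322]),
([-0.8602,0.4765,1.257,-0.0003,1.4058,0.8046],[.5005,-.4115,.3489])]
def RT(q,s4=1):
    return Ro.from_euler('ZYZYZ',[q[0],q[1]+q[2],s4*q[3],q[4],q[5]]).as_matrix()
def Rtool(q,s4=1):
    F=RT(q,s4); # tool x=-Fx, tool y=Fz
    x=-F[:,0];y=F[:,2]; return np.column_stack([x,y,np.cross(x,y)])
def fkp(q,P):
    d,a1,h,L2,L4,e,L6=P
    A=Ro.from_euler('Z',q[0]).as_matrix(); B=Ro.from_euler('Y',q[1]).as_matrix(); C=Ro.from_euler('Y',q[1]+q[2]).as_matrix()
    return A@(np.array([a1,d,h])+B@[0,0,L2]+C@[e,0,L4])+L6*RT(q)[:,2]
E
python3 - <<'E'
from fk import *
from scipy.optimize import least_squares
s=st()
D.append((s["q"],s["eef_pos"]))
f=lambda P:np.concatenate([fkp(q,P)-x for q,x in D]+[[(P[6]-.2)*1e-4,P[1]*1e-3,P[5]*1e-3]])
r=least_squares(f,[.11,0,.2,.4,.4,0,.2]); print(r.x, np.abs(r.fun[:-3]).max())
q=[-0.6055,0.3732,1.5072,0.012,1.2654,1.0546]; print(Rtool(q),Rtool(q,-1))
E
```

```text
time_s: 13.2
eef_pos: [0.5011, -0.411, 0.4541]
tcp_rot: [[-0.093, 0.006, 0.996], [-0.996, -0.007, -0.093], [0.007, -1.0, 0.007]]
contact_force: [0.7, 0.5, -0.1]
opening: 0.398
13.2 pos [ 0.5011 -0.411   0.4541] open 0.39755019333277697 F [ 0.7427  0.4575 -0.1031]
[[-0.0929  0.006   0.9957]
 [-0.9957 -0.0071 -0.0928]
 [ 0.0066 -1.      0.0066]]
q [-0.859   0.4154  1.0854 -0.0001  1.6314  0.8048]Traceback (most recent call last):
  File "<stdin>", line 6, in <module>
    return func(*args, **kwargs)
    vector_fun = VectorFunction(
        fun_wrapped,
    ...<6 lines>...
        workers=workers
    )
    self._update_fun()
    ~~~~~~~~~~~~~~~~^^
    self.f = self.fun_wrapped(xp_copy(self.x))
             ~~~~~~~~~~~~~~~~^^^^^^^^^^^^^^^^^
    return np.atleast_1d(self.fun(x))
                         ~~~~~~~~^^^
    return self.f(x, *self.args, **self.kwargs)
           ~~~~~~^^^^^^^^^^^^^^^^^^^^^^^^^^^^^^
  File "<stdin>", line 5, in <lambda>
  File "fk.py", line 18, in fkp
    return A@(np.array([a1,d,h])+B@[0,0,L2]+C@[e,0,L4])+L6*RT(q)[:,2]
                                                           ~~^^^
  File "fk.py", line 11, in RT
    return Ro.from_euler('ZYZYZ',[q[0],q[1]+q[2],s4*q[3],q[4],q[5]]).as_matrix()
           ~~~~~~~~~~~~~^^^^^^^^^^^^^^^^^^^^^^^^^^^^^^^^^^^^^^^^^^^^
  File "scipy/spatial/transform/_rotation.pyx", line 1413, in scipy.spatial.transform._rotation.Rotation.from_euler
ValueError: Expected axis specification to be a non-empty string of upto 3 characters, got ZYZYZ
```

```bash
sed -i "s/    return Ro.from_euler('ZYZYZ'.*/    return (Ro.from_euler('ZYZ',[q[0],q[1]+q[2],s4*q[3]])*Ro.from_euler('YZ',[q[4],q[5]])).as_matrix()/" fk.py
python3 - <<'E'
from fk import *
from scipy.optimize import least_squares
s=st()
D.append((s["q"],s["eef_pos"]))
f=lambda P:np.concatenate([fkp(q,P)-x for q,x in D]+[[(P[6]-.2)*1e-4,P[1]*1e-3,P[5]*1e-3]])
r=least_squares(f,[.11,0,.2,.4,.4,0,.2]); print(r.x, np.abs(r.fun[:-3]).max())
q=[-0.6055,0.3732,1.5072,0.012,1.2654,1.0546]; print(Rtool(q),Rtool(q,-1))
E
```

```text
13.2 pos [ 0.5011 -0.411   0.4541] open 0.39755019333277697 F [ 0.7427  0.4575 -0.1031]
[[-0.0929  0.006   0.9957]
 [-0.9957 -0.0071 -0.0928]
 [ 0.0066 -1.      0.0066]]
q [-0.859   0.4154  1.0854 -0.0001  1.6314  0.8048]
[ 0.111  -0.      0.2735  0.5881  0.3917  0.1142  0.271 ] 4.5174448427942604e-05
[[-0.0928  0.0031  0.9957]
 [-0.9956  0.0118 -0.0928]
 [-0.012  -0.9999  0.002 ]] [[-0.0855 -0.01    0.9963]
 [-0.9963 -0.007  -0.0856]
 [ 0.0079 -0.9999 -0.0093]]
```

```bash
cat >> fk.py <<'E'
from scipy.optimize import least_squares
PP=[0.111,0,0.2735,0.5881,0.3917,0.1142,0.271]
LO=np.array([-3.08,-.75,.22,-1.43,0,-2.85]);HI=np.array([3.08,2.2,2.44,4.57,2.65,2.85])
def ik(pos,R,q0,tries=1):
    f=lambda q:np.concatenate([(fkp(q,PP)-pos)*5,(Rtool(q)-R).ravel()])
    best=None
    rng=np.random.default_rng(0)
    for k in range(tries):
        g=np.clip(q0 if k==0 else rng.uniform(np.maximum(LO,-2),np.minimum(HI,3)),LO+1e-6,HI-1e-6)
        r=least_squares(f,g,bounds=(LO,HI))
        c=np.abs(r.x-q0).max()
        if np.abs(r.fun).max()<1e-3 and (best is None or c<best[0]): best=(c,r.x)
        if k==0 and best is not None: break
    if best is None: return None,np.abs(r.fun).max()
    return best[1],0
def cont(psi,phi): # container axes: yaw of +x, pitch lip down
    return Ro.from_euler('ZY',[psi,phi]).as_matrix()
def tool_for(psi,phi,lip=None,org=None,grip=(-.114,0,.080),lipl=(.091,0,.009),sig=1,back=0):
    C=cont(psi,phi)
    o=np.array(org) if org is not None else np.array(lip)-C@lipl
    a=C@[.643,0,-.766]; x=sig*(C@[.766,0,.643])
    return o+C@grip-(.006+back)*a/np.linalg.norm(a), RR(a,x)
E
python3 - <<'E'
from fk import *
q0=np.array(ctrl.sense()["q"])
TO=[.4062,.2406,0]; psi=np.radians(-71.2)
for sig in (1,-1):
    q=q0; print("sig",sig)
    for nm,a in [("pre",dict(psi=psi,phi=0,org=TO,back=.13)),("grasp",dict(psi=psi,phi=0,org=TO)),("lift",dict(psi=psi,phi=0,org=[.4062,.2406,.2])),
      ("mid",dict(psi=np.radians(-83),phi=0,lip=tum(0,.15,.25))),("over",dict(psi=np.radians(-95.3),phi=0,lip=tum(0,.03,.22))),("p30",dict(psi=np.radians(-95.3),phi=np.radians(30),lip=tum(0,.03,.17))),("p60",dict(psi=np.radians(-95.3),phi=np.radians(60),lip=tum(0,.03,.13))),("p75",dict(psi=np.radians(-95.3),phi=np.radians(75),lip=tum(0,.03,.13)))]:
        pos,R=tool_for(sig=sig,**a); s,e=ik(pos,R,q,40); print(nm,pos,s if s is not None else ("FAIL",e)); 
        if s is not None: q=s
E
```

```text
sig 1
pre [0.3413 0.4313 0.1842] [ 0.956   0.7367  1.4417 -0.5522  1.4433  2.4075]
grasp [0.3682 0.3522 0.0846] [ 0.843   0.8346  1.626  -0.6552  1.1639  2.5022]
lift [0.3682 0.3522 0.2846] [ 0.843   0.5401  1.5228 -0.5962  1.4878  2.2632]
mid [0.5037 0.1074 0.3256] [ 0.326   0.4302  1.5961 -0.7016  1.349   2.0182]
over [ 0.5373 -0.0115  0.2956] [ 0.0911  0.4916  1.5819 -0.7152  1.3014  2.0359]
p30 [ 0.5312 -0.077   0.3399] [-0.2645  0.3191  1.5525 -0.1818  1.2448  1.455 ]
p60 [ 0.5216 -0.1806  0.3487] [-0.681   0.3892  1.4508  0.289   1.5037  0.9333]
p75 [ 0.5162 -0.2383  0.3513] [-0.8394  0.4997  1.3463  0.4398  1.7236  0.7959]
sig -1
pre [0.3413 0.4313 0.1842] [ 0.956   0.7367  1.4417 -0.5522  1.4433 -0.7341]
grasp [0.3682 0.3522 0.0846] [ 0.843   0.8346  1.626  -0.6552  1.1639 -0.6394]
lift [0.3682 0.3522 0.2846] [ 0.843   0.5401  1.5228 -0.5962  1.4878 -0.8784]
mid [0.5037 0.1074 0.3256] [ 0.326   0.4302  1.5961 -0.7016  1.349  -1.1233]
over [ 0.5373 -0.0115  0.2956] [ 0.0911  0.4916  1.5819 -0.7152  1.3014 -1.1057]
p30 [ 0.5312 -0.077   0.3399] [-0.2645  0.3191  1.5525 -0.1818  1.2448 -1.6866]
p60 [ 0.5216 -0.1806  0.3487] [-0.681   0.3892  1.4508  0.289   1.5037 -2.2083]
p75 [ 0.5162 -0.2383  0.3513] [-0.8394  0.4997  1.3463  0.4398  1.7236 -2.3457]
```

```bash
python3 - <<'E'
from fk import *
s=ctrl.sense(); R0=np.array(s["tcp_rot"]);p0=np.array(s["eef_pos"]); q=np.array(s["q"])
TO=[.4062,.2406,0]; psi=np.radians(-71.2)
pos,R=tool_for(psi,0,org=TO,back=.13,sig=1)
rel(pos,R)
rv=Ro.from_matrix(R0.T@R).as_rotvec()
mid=np.array([.44,.0,.42])
for t in np.linspace(0,1,13):
    P=p0+(mid-p0)*min(1,2*t) if t<.5 else mid+(pos-mid)*(2*t-1)
    Rt=R0@Ro.from_rotvec(rv*t).as_matrix()
    q,e=ik(P,Rt,q); print(round(t,2),P,R0.T@(P-p0),rv*t,q)
E
```

```text
shift [-0.8256  0.2629 -0.2391] |0.899| rot [ 0.142  -0.4053 -0.68  ] |46.1 deg|
0.0 [ 0.5011 -0.411   0.4541] [0. 0. 0.] [ 0. -0. -0.] [-0.859   0.4153  1.0855 -0.0001  1.6314  0.8048]
0.08 [ 0.4909 -0.3425  0.4484] [-0.0673  0.0051 -0.0165] [ 0.0118 -0.0338 -0.0567] [-0.7789  0.3168  1.2523 -0.0365  1.5176  0.8522]
0.17 [ 0.4807 -0.274   0.4427] [-0.1346  0.0103 -0.0331] [ 0.0237 -0.0676 -0.1133] [-0.6802  0.2321  1.3901 -0.0809  1.4253  0.9242]
0.25 [ 0.4706 -0.2055  0.437 ] [-0.2019  0.0154 -0.0496] [ 0.0355 -0.1013 -0.17  ] [-0.5586  0.1628  1.5015 -0.136   1.355   1.025 ]
0.33 [ 0.4604 -0.137   0.4314] [-0.2692  0.0205 -0.0662] [ 0.0473 -0.1351 -0.2267] [-0.411   0.1125  1.5864 -0.2026  1.3089  1.1571]
0.42 [ 0.4502 -0.0685  0.4257] [-0.3365  0.0256 -0.0827] [ 0.0592 -0.1689 -0.2833] [-0.2379  0.0857  1.6437 -0.278   1.2901  1.3175]
0.5 [0.44 0.   0.42] [-0.4038  0.0308 -0.0992] [ 0.071  -0.2027 -0.34  ] [-0.0461  0.0862  1.6724 -0.3547  1.3004  1.4951]
0.58 [0.4235 0.0719 0.3807] [-0.4741  0.0694 -0.1225] [ 0.0828 -0.2365 -0.3966] [ 0.1619  0.1395  1.7374 -0.4334  1.259   1.7204]
0.67 [0.4071 0.1438 0.3414] [-0.5444  0.1081 -0.1459] [ 0.0947 -0.2702 -0.4533] [ 0.3651  0.2282  1.7606 -0.495   1.2474  1.9374]
0.75 [0.3906 0.2156 0.3021] [-0.6147  0.1468 -0.1692] [ 0.1065 -0.304  -0.51  ] [ 0.5499  0.3418  1.7406 -0.5334  1.262   2.1218]
0.83 [0.3742 0.2875 0.2628] [-0.685   0.1855 -0.1925] [ 0.1183 -0.3378 -0.5666] [ 0.7097  0.4689  1.6787 -0.551   1.3002  2.2612]
0.92 [0.3577 0.3594 0.2235] [-0.7553  0.2242 -0.2158] [ 0.1302 -0.3716 -0.6233] [ 0.8441  0.6017  1.578  -0.5546  1.3609  2.3547]
1.0 [0.3413 0.4313 0.1842] [-0.8256  0.2629 -0.2391] [ 0.142  -0.4053 -0.68  ] [ 0.956   0.7367  1.4417 -0.5522  1.4433  2.4075]
```

```bash
python3 -m creep '[-0.04,0,-0.01,0,-0.02,-0.03, -0.09,0.005,-0.022,0.015,-0.045,-0.075, -0.135,0.01,-0.033,0.024,-0.068,-0.113, -0.18,0.014,-0.044,0.032,-0.09,-0.15, -0.225,0.017,-0.055,0.04,-0.113,-0.19, -0.27,0.02,-0.066,0.047,-0.135,-0.227, -0.315,0.024,-0.077,0.055,-0.158,-0.265, -0.36,0.027,-0.088,0.063,-0.18,-0.30, -0.404,0.031,-0.099,0.071,-0.203,-0.34, -0.44,0.05,-0.11,0.077,-0.22,-0.368, -0.475,0.07,-0.122,0.083,-0.237,-0.397, -0.51,0.09,-0.134,0.089,-0.253,-0.425]' && python3 - <<'E'
from fk import *
s=st();TO=[.4062,.2406,0]; psi=np.radians(-71.2)
pos,R=tool_for(psi,0,org=TO,back=.13,sig=1)
rel(pos,R)
E
```

```text
time_s: 14.4
eef_pos: [0.4129, 0.1116, 0.3578]
tcp_rot: [[0.143, 0.101, 0.985], [-0.897, -0.408, 0.172], [0.419, -0.907, 0.032]]
contact_force: [0.9, -0.1, -1.7]
opening: 0.399
14.4 pos [0.4129 0.1116 0.3578] open 0.3990903741909829 F [ 0.9456 -0.1347 -1.6548]
[[ 0.1426  0.1007  0.9846]
 [-0.8965 -0.4084  0.1716]
 [ 0.4194 -0.9072  0.0321]]
q [ 0.2715  0.1833  1.7577 -0.4593  1.2486  1.8352]
shift [-0.3697  0.0197 -0.0212] |0.371| rot [ 0.0565 -0.1489 -0.2622] |17.6 deg|
```

```bash
python3 -m creep '[-0.045,0.002,-0.003,0.007,-0.018,-0.03, -0.09,0.005,-0.005,0.014,-0.036,-0.064, -0.135,0.007,-0.008,0.021,-0.055,-0.096, -0.18,0.01,-0.01,0.028,-0.072,-0.128, -0.225,0.012,-0.013,0.035,-0.09,-0.16, -0.27,0.015,-0.016,0.042,-0.109,-0.19, -0.315,0.017,-0.018,0.048,-0.127,-0.224, -0.36,0.019,-0.021,0.056,-0.145,-0.255, -0.37,0.02,-0.021,0.056,-0.149,-0.262, -0.37,0.02,-0.021,0.056,-0.149,-0.262, -0.37,0.02,-0.021,0.056,-0.149,-0.262]' && python3 - <<'E'
from fk import *
s=st();TO=[.4062,.2406,0]; psi=np.radians(-71.2)
p=ctrl.get_image("wrist"); save(p,"g1"); find(p,"tray_grip"); find(p,"tray"); find(p,"tray_lip")
p=ctrl.get_image("side"); save(p,"g2"); find(p,"tray_grip")
p=ctrl.get_image("top"); save(p,"g3"); find(p,"tray_grip")
pos,R=tool_for(psi,0,org=TO,back=.0,sig=1)
rel(pos,R)
print(fkp(s["q"],PP))
E
```

```text
time_s: 15.5
eef_pos: [0.3433, 0.4292, 0.1853]
tcp_rot: [[0.246, 0.205, 0.947], [-0.725, -0.609, 0.32], [0.643, -0.766, -0.001]]
contact_force: [0.4, -0.1, -0.1]
opening: 0.398
15.5 pos [0.3433 0.4292 0.1853] open 0.39761433690803005 F [ 0.3851 -0.1127 -0.0892]
[[ 0.2458  0.2054  0.9473]
 [-0.7253 -0.6094  0.3203]
 [ 0.6431 -0.7658 -0.0009]]
q [ 0.9518  0.7351  1.442  -0.5528  1.444   2.4047]
tray_grip 0.8 [0.3686 0.348  0.0804] [311. 240.]
tray_grip 0.44 [ 0.5195 -0.2481  0.0006] [515. 194.]
tray_grip 0.56 [0.3698 0.348  0.0783] [298. 347.]
tray_grip 0.69 [0.3663 0.3454 0.0811] [156. 291.]
shift [-0.0026  0.1301 -0.0018] |0.130| rot [ 0.0009 -0.0028 -0.0019] |0.2 deg|
[0.3431 0.4296 0.1851]
```

View pics/g1.png

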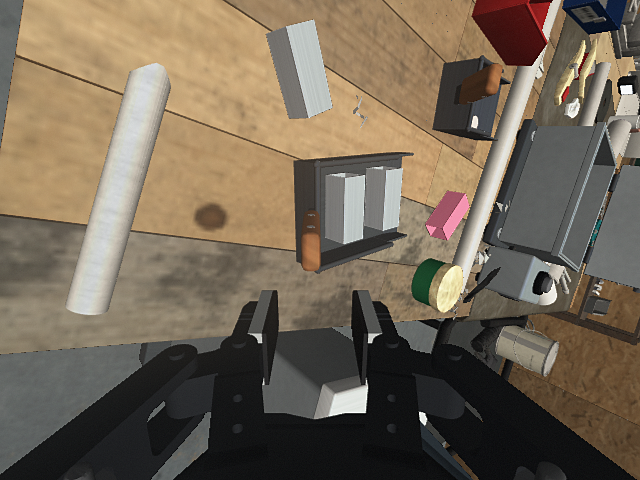

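View pics/g3.png

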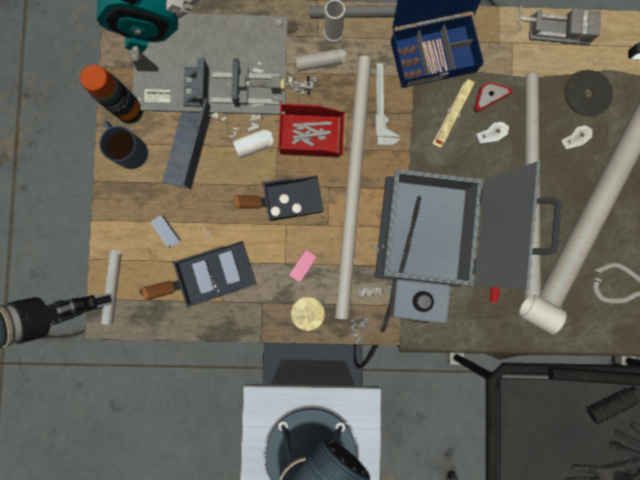

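```bash
python3 -m creep '[-0.001,0.04,-0.001,0,0,0, -0.001,0.08,-0.001,0,0,0, -0.001,0.1,-0.001,0,0,0, -0.001,0.115,-0.001,0,0,0, -0.001,0.125,-0.001,0,0,0, -0.001,0.13,-0.001,0,0,0, -0.001,0.13,-0.001,0,0,0]' && python3 - <<'E'
from fk import *
st()
p=ctrl.get_image("wrist"); save(p,"g4",(160,120,480,440),1.8)
E
```

```text
time_s: 16.6
eef_pos: [0.3691, 0.3516, 0.0849]
tcp_rot: [[0.245, 0.206, 0.947], [-0.726, -0.608, 0.32], [0.642, -0.767, 0.0]]
contact_force: [0.2, 0.1, 0.6]
opening: 0.401
16.6 pos [0.3691 0.3516 0.0849] open 0.4008252025182855 F [0.1502 0.1441 0.5875]
[[ 0.2454  0.2057  0.9473]
 [-0.7264 -0.6081  0.3202]
 [ 0.642  -0.7667  0.0002]]
q [ 0.8412  0.8343  1.625  -0.654   1.164   2.5014]
```

View pics/g4.png

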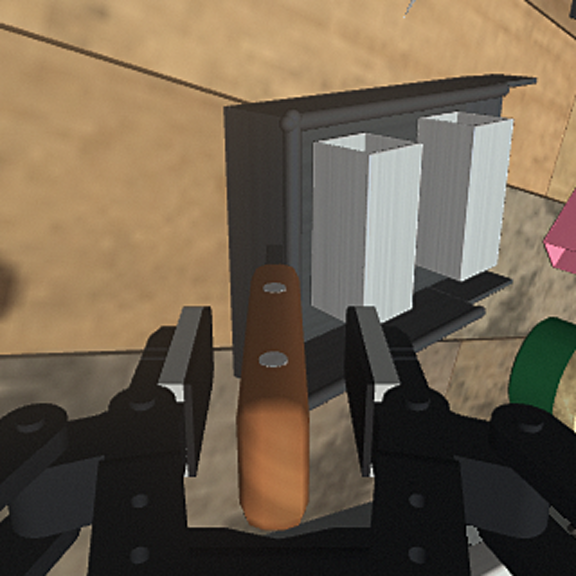

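```bash
python3 -m creep '[0,0,0,0,0,0,0,0,0,0,0,0,0,0,0,0,0,0,0,0,0,0,0,0,0,0,0,0,0,0,0,0,0,0,0,0]' 0 && python3 - <<'E'
from fk import *
s=st();R0=np.array(s["tcp_rot"]);p0=np.array(s["eef_pos"]); print(R0.T@[0,0,1])
E
```

```text
time_s: 17.25
eef_pos: [0.3693, 0.3525, 0.0851]
tcp_rot: [[0.246, 0.207, 0.947], [-0.727, -0.607, 0.322], [0.641, -0.767, 0.002]]
contact_force: [0.9, 3.9, 1.1]
opening: 0.158
17.25 pos [0.3693 0.3525 0.0851] open 0.1582805228093868 F [0.8741 3.9007 1.1011]
[[ 0.2457  0.2073  0.9469]
 [-0.727  -0.6068  0.3215]
 [ 0.6412 -0.7674  0.0016]]
q [ 0.8421  0.8338  1.6241 -0.6542  1.1635  2.5013]
[ 0.6412 -0.7674  0.0016]
```

```bash
python3 -m creep '[0.006,-0.008,0,0,0,0, 0.015,-0.018,0,0,0,0, 0.026,-0.031,0,0,0,0, 0.038,-0.046,0,0,0,0, 0.051,-0.061,0,0,0,0, 0.051,-0.061,0,0,0,0, 0.051,-0.061,0,0,0,0]' && python3 - <<'E'
from fk import *
s=st()
p=ctrl.get_image("side"); save(p,"h1",(180,230,420,430),2.5);find(p,"tray_lip");find(p,"tray_grip");find(p,"tray")
E
```

```text
time_s: 17.95
eef_pos: [0.3687, 0.3519, 0.165]
tcp_rot: [[0.245, 0.206, 0.947], [-0.728, -0.606, 0.32], [0.64, -0.768, 0.001]]
contact_force: [-0.3, -0.1, -6.7]
opening: 0.157
17.95 pos [0.3687 0.3519 0.165 ] open 0.15709045054522272 F [-0.2834 -0.0787 -6.6919]
[[ 0.2449  0.2059  0.9474]
 [-0.728  -0.6063  0.3199]
 [ 0.6403 -0.7681  0.0014]]
q [ 0.8416  0.7053  1.605  -0.6207  1.2818  2.4081]
tray_grip 0.86 [0.3661 0.3468 0.1609] [300. 303.]
tray 0.83 [0.4023 0.2414 0.0775] [307. 318.]
tray 0.68 [0.5016 0.3501 0.0157] [232. 362.]
```

View pics/h1.png

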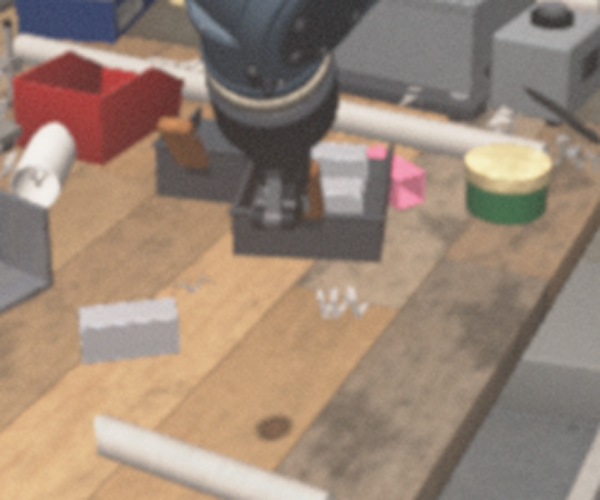

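```bash
cat >> fk.py <<'E'
def path(wps,sig=1,N=1,**kw):
    # wps: list of (psi_deg,phi_deg,lip) ; prints rel rows from current
    s=ctrl.sense();R0=np.array(s["tcp_rot"]);p0=np.array(s["eef_pos"]);q=np.array(s["q"])
    for i,(a,b,l) in enumerate(wps):
        pos,R=tool_for(np.radians(a),np.radians(b),lip=l,sig=sig,**kw)
        d=R0.T@(pos-p0); r=Ro.from_matrix(R0.T@R).as_rotvec(); q,e=ik(pos,R,q)
        print(i,"w",pos,"row",np.round(d,3),np.round(r,3),"q",q if q is not None else e)
        if q is None: q=np.array(s["q"])
E
python3 - <<'E'
from fk import *
C=cont(np.radians(-71.2),0); o=np.array([.4062,.2406,0]); l0=o+C@[.091,0,.009]; l0[2]=.089
l1=l0+[0.005,-.01,.14]; l2=tum(0,.04,.22)
W=[(-71.2,0,l0+[0,0,.07]),(-71.2,0,l1)]
for t in np.linspace(0,1,9)[1:]: W.append((-71.2-24.1*t,0,l1+(l2-l1)*t))
path(W)
E
```

```text
0 w [0.3682 0.3522 0.2346] row [ 0.045 -0.055 -0.   ] [ 0.003 -0.    -0.001] q [ 0.843   0.6049  1.5645 -0.6039  1.3999  2.3238]
1 w [0.3732 0.3422 0.3046] row [ 0.098 -0.102  0.001] [ 0.003 -0.    -0.001] q [ 0.8253  0.5085  1.5184 -0.6019  1.5088  2.2298]
2 w [0.3935 0.3012 0.3035] row [ 0.132 -0.072  0.007] [-0.031  0.04  -0.001] q [ 0.7433  0.4898  1.5584 -0.6144  1.4762  2.2204]
3 w [0.4139 0.2597 0.3023] row [ 0.167 -0.041  0.014] [-0.065  0.08  -0.001] q [ 0.6568  0.4753  1.5903 -0.6287  1.4446  2.206 ]
4 w [0.4345 0.2176 0.3012] row [ 0.202 -0.011  0.02 ] [-0.099  0.12  -0.001] q [ 0.5667  0.4654  1.6133 -0.644   1.4146  2.1872]
5 w [0.4552 0.1749 0.3001] row [0.237 0.021 0.025] [-0.133  0.161 -0.001] q [ 0.4743  0.4605  1.6266 -0.6597  1.3868  2.1643]
6 w [0.4759 0.1317 0.299 ] row [0.273 0.052 0.031] [-0.166  0.201 -0.001] q [ 0.3808  0.461   1.6297 -0.6748  1.362   2.1381]
7 w [0.4967 0.0878 0.2978] row [0.309 0.084 0.037] [-0.2    0.241 -0.001] q [ 0.2877  0.467   1.6219 -0.6886  1.3411  2.109 ]
8 w [0.5175 0.0435 0.2967] row [0.346 0.116 0.042] [-0.234  0.281 -0.   ] q [ 0.1965  0.4788  1.6029 -0.7002  1.3251  2.0777]
9 w [ 0.5382 -0.0015  0.2956] row [0.383 0.148 0.048] [-0.268  0.322 -0.   ] q [ 0.1084  0.4964  1.5724 -0.7092  1.3148  2.0446]
```

```bash
python3 -m creep '[0.012,-0.014,0,0,0,0, 0.03,-0.036,0,0,0,0, 0.05,-0.058,0,0,0,0, 0.072,-0.08,0,0,0,0, 0.09,-0.095,0,0,0,0, 0.105,-0.098,0.002,-0.006,0.008,0, 0.118,-0.086,0.004,-0.016,0.02,0, 0.132,-0.072,0.007,-0.031,0.04,0, 0.15,-0.057,0.01,-0.048,0.06,0, 0.167,-0.041,0.014,-0.065,0.08,0, 0.185,-0.026,0.017,-0.082,0.1,0, 0.202,-0.011,0.02,-0.099,0.12,0]' && python3 - <<'E'
from fk import *
C=cont(np.radians(-71.2),0); o=np.array([.4062,.2406,0]); l0=o+C@[.091,0,.009]; l0[2]=.089
l1=l0+[0.005,-.01,.14]; l2=tum(0,.04,.22)
W=[]
for t in np.linspace(0,1,17)[7:]: W.append((-71.2-24.1*t,0,l1+(l2-l1)*t))
st();path(W)
E
```

```text
time_s: 19.35
eef_pos: [0.4349, 0.2164, 0.3023]
tcp_rot: [[0.129, 0.107, 0.986], [-0.755, -0.633, 0.168], [0.642, -0.766, -0.001]]
contact_force: [-0.2, 1.0, -5.6]
opening: 0.159
19.35 pos [0.4349 0.2164 0.3023] open 0.15857253237794178 F [-0.1565  1.0053 -5.6081]
[[ 0.1291  0.1069  0.9858]
 [-0.7554 -0.6335  0.1676]
 [ 0.6424 -0.7664 -0.0011]]
q [ 0.5647  0.4642  1.6118 -0.6428  1.4169  2.1847]
0 w [0.4448 0.1963 0.3007] row [0.015 0.015 0.006] [-0.015  0.019 -0.001] q [ 0.5207  0.4623  1.6212 -0.6519  1.4004  2.1762]
1 w [0.4552 0.1749 0.3001] row [0.033 0.03  0.013] [-0.032  0.039 -0.001] q [ 0.4743  0.4605  1.6266 -0.6597  1.3868  2.1643]
2 w [0.4655 0.1534 0.2995] row [0.05  0.045 0.02 ] [-0.049  0.06  -0.001] q [ 0.4276  0.46    1.6295 -0.6674  1.374   2.1516]
3 w [0.4759 0.1317 0.299 ] row [0.067 0.061 0.026] [-0.066  0.08  -0.001] q [ 0.3808  0.461   1.6297 -0.6748  1.362   2.1381]
4 w [0.4863 0.1098 0.2984] row [0.085 0.076 0.033] [-0.082  0.1   -0.001] q [ 0.3341  0.4633  1.6272 -0.6819  1.351   2.1238]
5 w [0.4967 0.0878 0.2978] row [0.102 0.091 0.039] [-0.099  0.12  -0.001] q [ 0.2877  0.467   1.6219 -0.6886  1.3411  2.109 ]
6 w [0.5071 0.0657 0.2973] row [0.12  0.107 0.046] [-0.116  0.14  -0.001] q [ 0.2418  0.4722  1.6139 -0.6947  1.3325  2.0936]
7 w [0.5175 0.0435 0.2967] row [0.138 0.123 0.052] [-0.133  0.16  -0.001] q [ 0.1965  0.4788  1.6029 -0.7002  1.3251  2.0777]
8 w [0.5278 0.021  0.2962] row [0.156 0.138 0.059] [-0.15   0.18  -0.001] q [ 0.152   0.4869  1.5891 -0.7051  1.3192  2.0613]
9 w [ 0.5382 -0.0015  0.2956] row [0.174 0.154 0.065] [-0.167  0.201 -0.001] q [ 0.1084  0.4964  1.5724 -0.7092  1.3148  2.0446]
```

```bash
python3 -m creep '[0.015,0.015,0.006,-0.015,0.019,0, 0.033,0.03,0.013,-0.032,0.039,0, 0.05,0.045,0.02,-0.049,0.06,0, 0.067,0.061,0.026,-0.066,0.08,0, 0.085,0.076,0.033,-0.082,0.1,0, 0.102,0.091,0.039,-0.099,0.12,0, 0.12,0.107,0.046,-0.116,0.14,0, 0.138,0.123,0.052,-0.133,0.16,0, 0.152,0.134,0.058,-0.148,0.178,0, 0.165,0.145,0.062,-0.158,0.19,0, 0.174,0.154,0.065,-0.167,0.201,0, 0.174,0.154,0.065,-0.167,0.201,0]' && python3 - <<'E'
from fk import *
st()
p=ctrl.get_image("top"); save(p,"i1",(260,120,580,360),2);find(p,"tray_lip")
W=[(-95.3,f,tum(0,.04-.02*min(1,f/60),.22-.09*min(1,f/50))) for f in range(0,76,5)]
path(W)
E
```

```text
time_s: 20.55
eef_pos: [0.5385, -0.0015, 0.2957]
tcp_rot: [[-0.072, -0.06, 0.996], [-0.763, -0.639, -0.094], [0.642, -0.767, 0.001]]
contact_force: [-0.7, 1.0, -5.0]
opening: 0.154
20.55 pos [ 0.5385 -0.0015  0.2957] open 0.15378450678466976 F [-0.6964  0.9607 -5.0461]
[[-0.0722 -0.0597  0.9956]
 [-0.7633 -0.6392 -0.0937]
 [ 0.642  -0.7667  0.0005]]
q [ 0.1087  0.4968  1.5709 -0.7075  1.3156  2.0451]
tray_lip 0.85 [ 0.5147 -0.2086  0.2179] [424. 222.]
tray_lip 0.27 [0.5665 0.1568 0.0831] [246. 201.]
0 w [ 0.5382 -0.0015  0.2956] row [0.001 0.001 0.   ] [-0.001  0.    -0.002] q [ 0.1084  0.4964  1.5724 -0.7092  1.3148  2.0446]
1 w [ 0.5374 -0.0105  0.3045] row [0.014 0.    0.   ] [-0.001  0.     0.085] q [ 0.0599  0.4547  1.5732 -0.6327  1.2835  1.961 ]
2 w [ 0.5364 -0.0211  0.3127] row [0.027 0.001 0.   ] [-0.001  0.     0.172] q [ 0.0053  0.4171  1.5731 -0.5506  1.2577  1.8705]
3 w [ 0.5353 -0.0331  0.3201] row [0.041 0.003 0.   ] [-0.001  0.     0.259] q [-0.0552  0.3843  1.5718 -0.4633  1.2388  1.7734]
4 w [ 0.534  -0.0464  0.3265] row [0.056 0.006 0.   ] [-0.001  0.     0.347] q 
[... 774 characters left out ...]
 [-0.5628  0.3499  1.5081  0.1586  1.3657  1.0617]
11 w [ 0.5226 -0.1701  0.3444] row [0.163 0.072 0.   ] [-0.     0.001  0.957] q [-0.6314  0.3687  1.4759  0.2259  1.437   0.9859]
12 w [ 0.5207 -0.1906  0.3487] row [0.181 0.082 0.   ] [-0.     0.001  1.045] q [-0.6955  0.3951  1.4411  0.2859  1.5113  0.921 ]
13 w [ 0.5189 -0.2097  0.3512] row [0.197 0.093 0.   ] [-0.     0.001  1.132] q [-0.7523  0.4272  1.406   0.3403  1.5858  0.8682]
14 w [ 0.5171 -0.229   0.3521] row [0.213 0.104 0.   ] [-0.     0.001  1.219] q [-0.8042  0.465   1.3695  0.3898  1.6604  0.8243]
15 w [ 0.5153 -0.2483  0.3513] row [0.227 0.117 0.   ] [-0.     0.001  1.307] q [-0.851   0.5078  1.3317  0.4355  1.7343  0.7885]
```

View pics/i1.png

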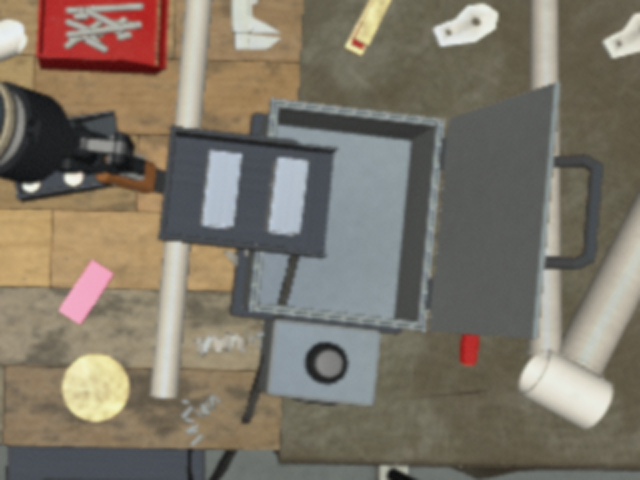

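```bash
python3 -m creep '[0.014,0,0,0,0,0.087, 0.027,0.001,0,0,0,0.174, 0.041,0.003,0,0,0,0.261, 0.056,0.006,0,0,0,0.349, 0.07,0.012,0,0,0,0.436, 0.085,0.019,0,0,0,0.523, 0.1,0.028,0,0,0,0.61, 0.115,0.038,0,0,0,0.698, 0.129,0.05,0,0,0,0.785, 0.143,0.064,0,0,0,0.872, 0.163,0.072,0,0,0,0.96, 0.163,0.072,0,0,0,0.96]' && python3 - <<'E'
from fk import *
st()
p=ctrl.get_image("top"); save(p,"i2",(260,120,580,360),2)
W=[(-95.3,f,tum(0,.04-.02*min(1,f/60),.22-.09*min(1,f/50))) for f in range(55,80,5)]
path(W)
E
```

```text
time_s: 21.85
eef_pos: [0.5222, -0.1744, 0.3453]
tcp_rot: [[-0.09, 0.023, 0.996], [-0.962, 0.256, -0.093], [-0.257, -0.967, -0.001]]
contact_force: [-0.2, 0.4, -3.4]
opening: 0.152
21.85 pos [ 0.5222 -0.1744  0.3453] open 0.15208968762692185 F [-0.1661  0.3765 -3.4198]
[[-0.0897  0.0231  0.9957]
 [-0.9623  0.2556 -0.0926]
 [-0.2566 -0.9665 -0.0007]]
q [-0.6373  0.37    1.4709  0.2229  1.4412  0.9818]
0 w [ 0.5226 -0.1701  0.3444] row [-0.002  0.001  0.   ] [0.001 0.001 0.001] q [-0.6314  0.3687  1.4759  0.2259  1.437   0.9859]
1 w [ 0.5207 -0.1906  0.3487] row [ 0.017 -0.008  0.   ] [0.001 0.001 0.088] q [-0.6955  0.3951  1.4411  0.2859  1.5113  0.921 ]
2 w [ 0.5189 -0.2097  0.3512] row [ 0.035 -0.015  0.   ] [0.001 0.001 0.175] q [-0.7523  0.4272  1.406   0.3403  1.5858  0.8682]
3 w [ 0.5171 -0.229   0.3521] row [ 0.053 -0.021  0.   ] [0.001 0.001 0.262] q [-0.8042  0.465   1.3695  0.3898  1.6604  0.8243]
4 w [ 0.5153 -0.2483  0.3513] row [ 0.072 -0.026  0.   ] [0.001 0.    0.35 ] q [-0.851   0.5078  1.3317  0.4355  1.7343  0.7885]
```

View pics/i2.png

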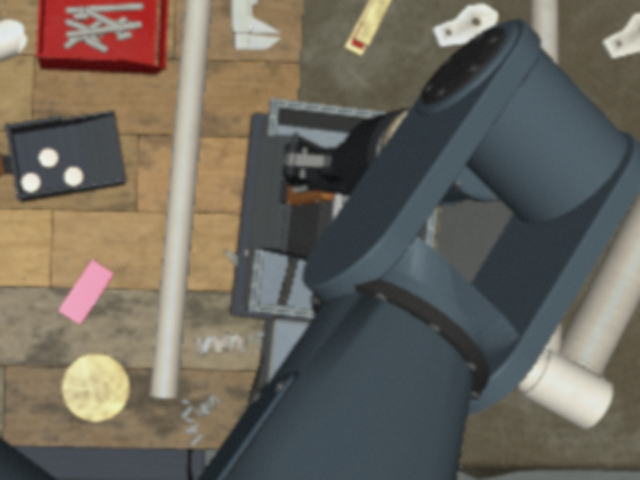

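```bash
python3 -m creep '[0.017,-0.008,0,0,0,0.088, 0.035,-0.015,0,0,0,0.175, 0.035,-0.015,0,0,0,0.175, 0.035,-0.015,0,0,0,0.175]' && python3 - <<'E'
from fk import *
st()
p=ctrl.get_image("wrist"); save(p,"i3")
p=ctrl.get_image("side"); save(p,"i4",(220,100,460,280),3)
E
```

```text
time_s: 22.3
eef_pos: [0.5192, -0.2067, 0.3506]
tcp_rot: [[-0.08, 0.037, 0.996], [-0.902, 0.422, -0.089], [-0.424, -0.906, -0.001]]
contact_force: [-0.7, -0.0, -3.8]
opening: 0.158
22.3 pos [ 0.5192 -0.2067  0.3506] open 0.15790719702036976 F [-0.7446 -0.0491 -3.8046]
[[-0.0804  0.0371  0.9961]
 [-0.9021  0.4224 -0.0886]
 [-0.424  -0.9057 -0.0005]]
q [-0.7486  0.4272  1.4086  0.3413  1.5848  0.8674]
```

View pics/i3.png

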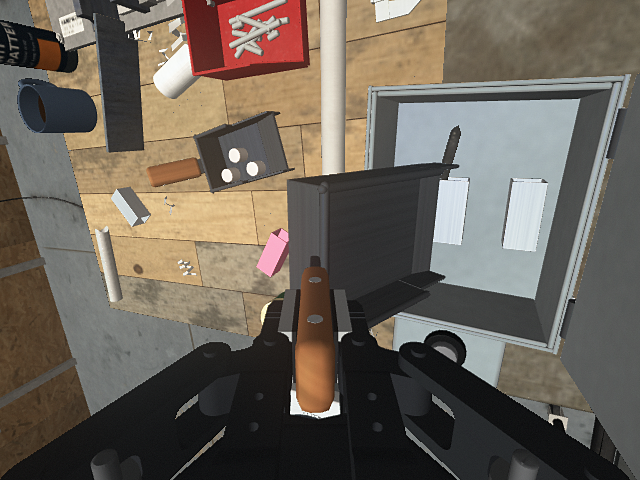

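View pics/i4.png

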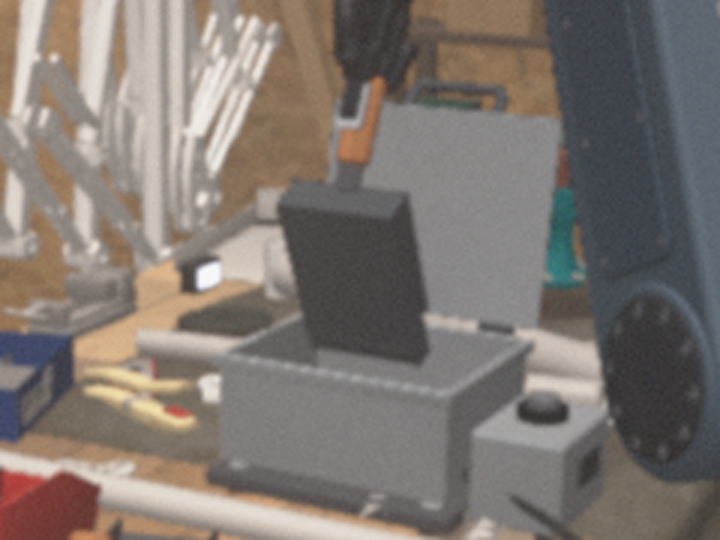

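```bash
python3 - <<'E'
from fk import *
W=[(-95.3,f,tum(0,.04-.02*min(1,f/60),.22-.09*min(1,f/50))) for f in (60,54,48,42,35,28,21,14,7,0)]
l2=tum(0,.04,.22)
path(W+[(-93,0,tum(0,.07,.22)),(-90,0,tum(0,.11,.22))])
E
```

```text
0 w [ 0.5207 -0.1906  0.3487] row [-0.013  0.009 -0.   ] [ 0.001  0.005 -0.089] q [-0.6955  0.3951  1.4411  0.2859  1.5113  0.921 ]
1 w [ 0.5229 -0.1661  0.3434] row [-0.033  0.024 -0.   ] [ 0.001  0.005 -0.194] q [-0.618   0.3643  1.4825  0.213   1.4225  1.0001]
2 w [ 0.5251 -0.1422  0.3394] row [-0.053  0.038  0.   ] [ 0.001  0.005 -0.299] q [-0.5343  0.3412  1.5152  0.1292  1.347   1.0964]
3 w [ 0.5273 -0.1192  0.3403] row [-0.074  0.047  0.   ] [ 0.     0.005 -0.403] q [-0.4459  0.3232  1.5334  0.0338  1.2972  1.2081]
4 w [ 0.5296 -0.0939  0.3387] row [-0.096  0.059  0.   ] [ 0.     0.005 -0.526] q [-0.3399  0.3174  1.5496 -0.0892  1.2543  1.3503]
5 w [ 0.5318 -0.0705  0.3344] row [-0.116  0.073  0.   ] [-0.     0.005 -0.648] q [-0.2348  0.3275  1.561  -0.2203  1.2306  1.4999]
6 w [ 0.5338 -0.0493  0.3276] row [-0.132  0.088  0.001] [-0.     0.005 -0.77 ] q [-0.1346  0.3525  1.5683 -0.353   1.227   1.6498]
7 w [ 0.5355 -0.0305  0.3187] row [-0.146  0.104  0.001] [-0.001  0.005 -0.892] q [-0.0426  0.3905  1.5721 -0.4811  1.242   1.7933]
8 w [ 0.537  -0.0146  0.3079] row [-0.156  0.121  0.001] [-0.001  0.005 -1.014] q [ 0.0388  0.4392  1.5733 -0.6005  1.2725  1.9256]
9 w [ 0.5382 -0.0015  0.2956] row [-0.162  0.137  0.001] [-0.001  0.005 -1.136] q [ 0.1084  0.4964  1.5724 -0.7092  1.3148  2.0446]
10 w [0.5326 0.029  0.2956] row [-0.189  0.15  -0.007] [ 0.004 -0.037 -1.136] q [ 0.1654  0.4941  1.5771 -0.7044  1.3227  2.0578]
11 w [0.5254 0.0691 0.2956] row [-0.225  0.167 -0.018] [ 0.011 -0.092 -1.136] q [ 0.2408  0.4947  1.5758 -0.6971  1.3362  2.0733]
```

```bash
python3 -m creep '[-0.013,0.009,0,0,0.002,-0.089, -0.033,0.024,0,0,0.005,-0.194, -0.053,0.038,0,0,0.005,-0.299, -0.074,0.047,0,0,0.005,-0.403, -0.096,0.059,0,0,0.005,-0.526, -0.116,0.073,0,0,0.005,-0.648, -0.132,0.088,0,0,0.005,-0.77, -0.146,0.104,0,0,0.005,-0.892, -0.156,0.121,0,0,0.005,-1.014, -0.162,0.137,0,0,0.005,-1.136, -0.189,0.15,-0.007,0.004,-0.037,-1.136, -0.225,0.167,-0.018,0.011,-0.092,-1.136]' && python3 - <<'E'
from fk import *
st()
C=cont(np.radians(-71.2),0); o=np.array([.4062,.2406,0]); l0=o+C@[.091,0,.009]; 
a=tum(0,.11,.22)
W=[]
for t in np.linspace(0,1,9)[1:]: W.append((-90+18.8*t,0,a+(l0+[0,0,.19]-a)*t))
for z in (.14,.09,.05,.03): W.append((-71.2,0,l0+[0,0,z]))
path(W)
E
```

```text
time_s: 23.6
eef_pos: [0.5258, 0.0704, 0.2939]
tcp_rot: [[0.0, -0.0, 1.0], [-0.767, -0.641, -0.0], [0.641, -0.767, -0.0]]
contact_force: [0.9, 0.3, -3.3]
opening: 0.151
23.6 pos [0.5258 0.0704 0.2939] open 0.15124045645179415 F [ 0.9069  0.2949 -3.2698]
[[ 0.0001 -0.0003  1.    ]
 [-0.7674 -0.6412 -0.0002]
 [ 0.6412 -0.7674 -0.0003]]
q [ 0.2427  0.4977  1.5749 -0.6945  1.3349  2.0754]
0 w [0.5056 0.1057 0.293 ] row [-0.028 -0.022 -0.02 ] [ 0.027 -0.031 -0.002] q [ 0.316   0.4886  1.597  -0.6881  1.3437  2.1068]
1 w [0.4858 0.1419 0.2903] row [-0.057 -0.043 -0.04 ] [ 0.053 -0.063 -0.002] q [ 0.3929  0.4866  1.6101 -0.6773  1.3547  2.1388]
2 w [0.4661 0.1778 0.2877] row [-0.086 -0.064 -0.06 ] [ 0.079 -0.094 -0.002] q [ 0.4706  0.4887  1.6153 -0.665   1.3687  2.1687]
3 w [0.4464 0.2134 0.2851] row [-0.115 -0.085 -0.079] [ 0.106 -0.126 -0.002] q [ 0.5483  0.4947  1.6128 -0.6516  1.3852  2.1963]
4 w [0.4267 0.2486 0.2825] row [-0.144 -0.105 -0.099] [ 0.132 -0.157 -0.002] q [ 0.6251  0.5044  1.6028 -0.6377  1.404   2.2211]
5 w [0.4071 0.2835 0.2798] row [-0.173 -0.126 -0.119] [ 0.158 -0.189 -0.002] q [ 0.7002  0.5174  1.5858 -0.6237  1.4245  2.2427]
6 w [0.3876 0.318  0.2772] row [-0.201 -0.146 -0.138] [ 0.185 -0.22  -0.002] q [ 0.773   0.5335  1.562  -0.6101  1.4466  2.2609]
7 w [0.3682 0.3522 0.2746] row [-0.229 -0.166 -0.158] [ 0.211 -0.251 -0.002] q [ 0.843   0.5525  1.5319 -0.5973  1.47    2.2753]
8 w [0.3682 0.3522 0.2246] row [-0.261 -0.127 -0.158] [ 0.211 -0.251 -0.002] q [ 0.843   0.6187  1.5716 -0.6061  1.3827  2.3359]
9 w [0.3682 0.3522 0.1746] row [-0.293 -0.089 -0.158] [ 0.211 -0.251 -0.002] q [ 0.843   0.6913  1.6007 -0.6198  1.2995  2.396 ]
10 w [0.3682 0.3522 0.1346] row [-0.318 -0.058 -0.158] [ 0.211 -0.251 -0.002] q [ 0.843   0.7533  1.6163 -0.634   1.2366  2.4436]
11 w [0.3682 0.3522 0.1146] row [-0.331 -0.043 -0.158] [ 0.211 -0.251 -0.002] q [ 0.843   0.7854  1.6215 -0.642   1.2067  2.4672]
```

```bash
python3 -m creep '[-0.028,-0.022,-0.02,0.027,-0.031,0, -0.057,-0.043,-0.04,0.053,-0.063,0, -0.086,-0.064,-0.06,0.079,-0.094,0, -0.115,-0.085,-0.079,0.106,-0.126,0, -0.144,-0.105,-0.099,0.132,-0.157,0, -0.173,-0.126,-0.119,0.158,-0.189,0, -0.201,-0.146,-0.138,0.185,-0.22,0, -0.229,-0.166,-0.158,0.211,-0.251,0, -0.25,-0.14,-0.158,0.211,-0.251,0, -0.275,-0.11,-0.158,0.211,-0.251,0, -0.293,-0.089,-0.158,0.211,-0.251,0, -0.293,-0.089,-0.158,0.211,-0.251,0]' && python3 - <<'E'
from fk import *
st()
p=ctrl.get_image("side"); save(p,"j1",(180,230,420,430),2.5); find(p,"tray"); find(p,"tray_lip"); find(p,"tray_grip"); find(p,"piece_4")
pos,R=tool_for(np.radians(-71.2),0,org=[.4062,.2406,.003]); rel(pos,R)
E
```

```text
time_s: 24.8
eef_pos: [0.3666, 0.3496, 0.1719]
tcp_rot: [[0.249, 0.203, 0.947], [-0.724, -0.61, 0.321], [0.643, -0.766, -0.005]]
contact_force: [-0.2, -0.7, -4.3]
opening: 0.161
24.8 pos [0.3666 0.3496 0.1719] open 0.16075479018592506 F [-0.1619 -0.6726 -4.2879]
[[ 0.2485  0.2028  0.9472]
 [-0.7243 -0.6103  0.3208]
 [ 0.6431 -0.7658 -0.0048]]
q [ 0.8419  0.6941  1.6068 -0.6183  1.2952  2.3978]
tray 0.94 [0.403  0.2386 0.0841] [307. 314.]
tray 0.56 [ 0.3597 -0.2312  0.1124] [400. 231.]
tray_lip 0.67 [0.4338 0.1439 0.0943] [313. 287.]
tray_lip 0.42 [ 0.5179 -0.2497  0.005 ] [344. 259.]
tray_grip 0.88 [0.3693 0.3444 0.1644] [299. 300.]
piece_4 0.82 [0.5033 0.3494 0.0132] [231. 363.]
piece_4 0.77 [0.4288 0.0306 0.0174] [335. 300.]
shift [-0.0589  0.067  -0.0019] |0.089| rot [-0.0024 -0.0053 -0.0017] |0.3 deg|
```

View pics/j1.png

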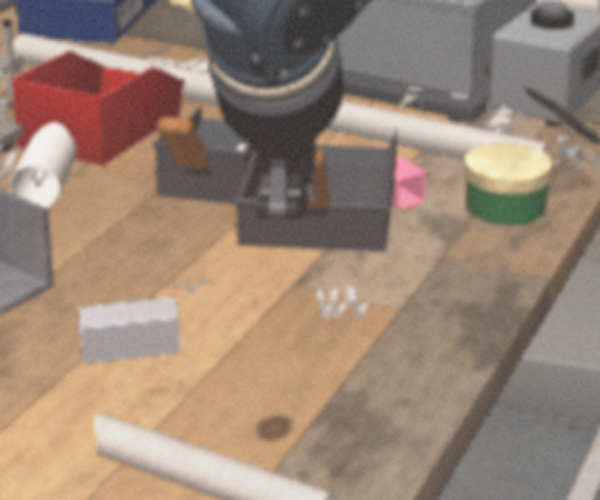

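```bash
python3 -m creep '[-0.013,0.015,0,0,0,0, -0.026,0.03,0,0,0,0, -0.038,0.043,0,0,0,0, -0.046,0.052,0,0,0,0, -0.051,0.058,0,0,0,0, -0.054,0.062,0,0,0,0, -0.056,0.064,0,0,0,0, -0.056,0.064,0,0,0,0]'
```

```text
time_s: 25.85
eef_pos: [0.3694, 0.3512, 0.0898]
tcp_rot: [[0.244, 0.207, 0.948], [-0.726, -0.609, 0.319], [0.643, -0.766, 0.002]]
contact_force: [-0.1, -0.6, -3.3]
opening: 0.156
```

```bash
python3 -m creep '[-0.001,0.0015,0,0,0,0, -0.002,0.003,0,0,0,0, -0.003,0.004,0,0,0,0, -0.003,0.004,0,0,0,0]'
```

```text
time_s: 26.25
eef_pos: [0.3695, 0.3508, 0.0852]
tcp_rot: [[0.244, 0.207, 0.948], [-0.725, -0.61, 0.32], [0.644, -0.765, 0.002]]
contact_force: [1.1, 1.7, -2.6]
opening: 0.156
```

```bash
python3 -m creep '[-0.001,0.001,0,0,0,0,-0.001,0.001,0,0,0,0,-0.001,0.001,0,0,0,0, 0,0,0,0,0,0, 0,-0.02,0,0,0,0, 0,-0.06,0,0,0,0, 0,-0.1,0,0,0,0, 0,-0.14,0,0,0,0,0,-0.14,0,0,0,0,0,-0.14,0,0,0,0]' 0.4 && python3 - <<'E'
from fk import *
st()
p=ctrl.get_image("top"); save(p,"k1",(80,140,400,380),2)
for q in ("tray","tray_grip","tray_lip","scoop","scoop_grip","piece_4"): find(p,q,3)
p=ctrl.get_image("side")
for q in ("tray","tray_grip","tray_lip","scoop","scoop_grip","piece_4"): find(p,q,3)
E
```

```text
time_s: 27.25
eef_pos: [0.3403, 0.4365, 0.1927]
tcp_rot: [[0.244, 0.208, 0.947], [-0.726, -0.608, 0.32], [0.643, -0.766, 0.003]]
contact_force: [-0.8, -0.5, -0.2]
opening: 0.401
27.25 pos [0.3403 0.4365 0.1927] open 0.4009023416442299 F [-0.8091 -0.5269 -0.1586]
[[ 0.2437  0.208   0.9473]
 [-0.7263 -0.6081  0.3204]
 [ 0.6427 -0.7661  0.0028]]
q [ 0.9625  0.7305  1.425  -0.5482  1.4648  2.4036]
tray 0.68 [ 0.4008  0.2373 -0.0021] [214. 276.]
tray 0.34 [0.5654 0.0461 0.0143] [297. 207.]
tray_grip 0.73 [ 0.5071 -0.2363  0.0547] [420. 233.]
tray_grip 0.63 [0.3624 0.3448 0.0786] [156. 292.]
tray_lip 0.63 [0.4337 0.1499 0.0122] [251. 262.]
scoop 0.74 [0.5795 0.0755 0.0035] [285. 202.]
scoop_grip 0.97 [0.5655 0.1617 0.0814] [244. 202.]
piece_4 0.83 [0.4271 0.0313 0.0176] [302. 266.]
piece_4 0.81 [0.5005 0.348  0.0183] [166. 232.]
piece_4 0.67 [ 0.5045 -0.3055  0.0506] [450. 235.]
tray 0.77 [ 0.4049  0.2373 -0.0035] [306. 354.]
tray_grip 0.67 [0.3704 0.3457 0.0826] [298. 344.]
tray_grip 0.53 [ 0.5202 -0.2492  0.0027] [343. 260.]
tray_lip 0.69 [0.4358 0.1504 0.0071] [310. 327.]
scoop 0.66 [0.5848 0.0732 0.0009] [266. 302.]
scoop_grip 0.59 [0.5671 0.1588 0.0775] [253. 286.]
piece_4 0.81 [0.4287 0.0297 0.0174] [336. 300.]
piece_4 0.73 [0.5027 0.3513 0.0161] [231. 362.]
```

View pics/k1.png

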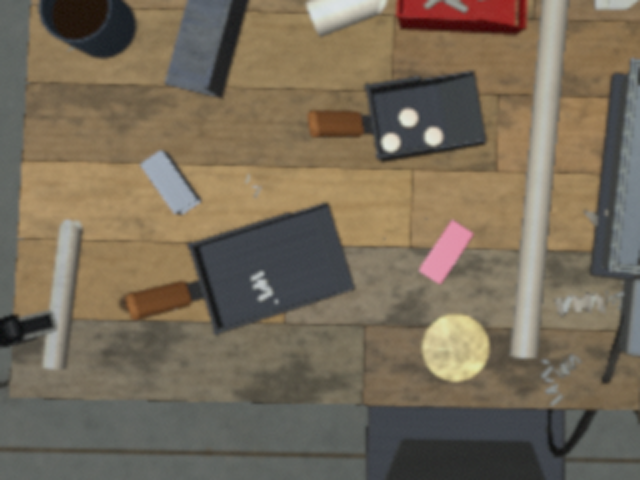

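```bash
cat >> fk.py <<'E'
SK=dict(grip=(-.085,0,.080),lipl=(.083,0,.026))
E
python3 - <<'E'
from fk import *
s=ctrl.sense(); q=np.array(s["q"])
psi=np.radians(-80.2); O=[.5823,.074,0]
for b in (.13,0):
    pos,R=tool_for(psi,0,org=O,back=b,**SK); q,e=ik(pos,R,q,30); print(pos,q); rel(pos,R)
E
```

```text
[0.5529 0.2439 0.1842] [ 0.5043  0.7448  1.4211 -0.6794  1.3128  2.1986]
shift [0.1862 0.167  0.1399] |0.287| rot [-0.1002  0.117   0.0004] |8.8 deg|
[0.5672 0.1616 0.0846] [ 0.3786  0.8559  1.5492 -0.7987  1.072   2.2957]
shift [0.1854 0.2963 0.1269] |0.372| rot [-0.1002  0.117   0.0004] |8.8 deg|
```

```bash
python3 -m creep '[0.02,0.015,0.015,-0.01,0.012,0, 0.05,0.045,0.038,-0.028,0.032,0, 0.08,0.072,0.06,-0.044,0.05,0, 0.11,0.1,0.083,-0.06,0.07,0, 0.14,0.127,0.105,-0.076,0.089,0, 0.165,0.148,0.124,-0.089,0.104,0, 0.186,0.167,0.14,-0.1,0.117,0, 0.186,0.167,0.14,-0.1,0.117,0, 0.186,0.167,0.14,-0.1,0.117,0]' && python3 - <<'E'
from fk import *
s=st(); psi=np.radians(-80.2); O=[.5823,.074,0]
p=ctrl.get_image("wrist"); save(p,"l1"); find(p,"scoop_grip"); find(p,"scoop")
pos,R=tool_for(psi,0,org=O,back=0,**SK);rel(pos,R)
E
```

```text
time_s: 28.85
eef_pos: [0.5531, 0.2434, 0.1838]
tcp_rot: [[0.129, 0.108, 0.986], [-0.755, -0.634, 0.168], [0.643, -0.766, -0.0]]
contact_force: [-0.1, 0.8, 0.2]
opening: 0.398
28.85 pos [0.5531 0.2434 0.1838] open 0.3984485585005771 F [-0.0746  0.757   0.2034]
[[ 0.129   0.1081  0.9857]
 [-0.755  -0.6338  0.1683]
 [ 0.6429 -0.7659 -0.0002]]
q [ 0.504   0.7459  1.4203 -0.6788  1.3134  2.1997]
scoop_grip 0.58 [0.5721 0.1618 0.0789] [310. 231.]
scoop 0.92 [0.5913 0.0766 0.0005] [326. 197.]
shift [0.0011 0.1307 0.0006] |0.131| rot [-0.0008  0.0017  0.0002] |0.1 deg|
```

View pics/l1.png

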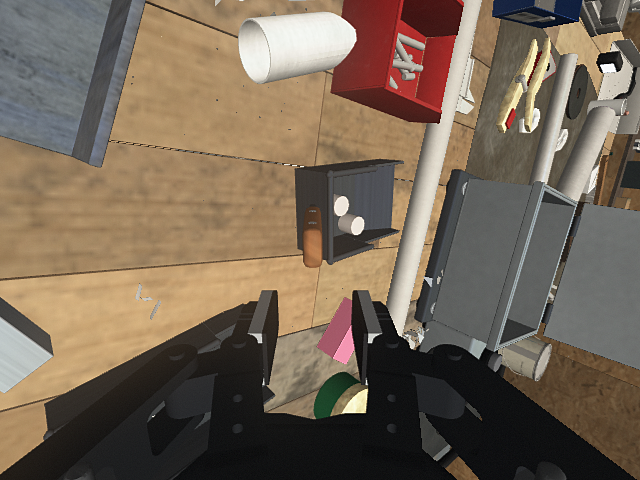

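```bash
python3 -m creep '[0,0.04,0.003,0,0,0, 0,0.08,0.003,0,0,0, 0,0.1,0.003,0,0,0, 0,0.115,0.003,0,0,0, 0,0.125,0.003,0,0,0, 0,0.13,0.003,0,0,0, 0,0.13,0.003,0,0,0]' && python3 - <<'E'
from fk import *
st()
p=ctrl.get_image("wrist"); save(p,"l2",(160,120,480,440),1.8)
E
```

```text
time_s: 29.7
eef_pos: [0.5703, 0.1626, 0.0845]
tcp_rot: [[0.131, 0.11, 0.985], [-0.754, -0.634, 0.171], [0.643, -0.766, 0.0]]
contact_force: [0.2, 0.2, -0.5]
opening: 0.403
29.7 pos [0.5703 0.1626 0.0845] open 0.40315398370550826 F [ 0.1756  0.1815 -0.4607]
[[ 0.1305  0.1103  0.9853]
 [-0.7545 -0.6337  0.1708]
 [ 0.6432 -0.7657  0.0005]]
q [ 0.3791  0.8588  1.5406 -0.7971  1.0758  2.2916]
```

View pics/l2.png

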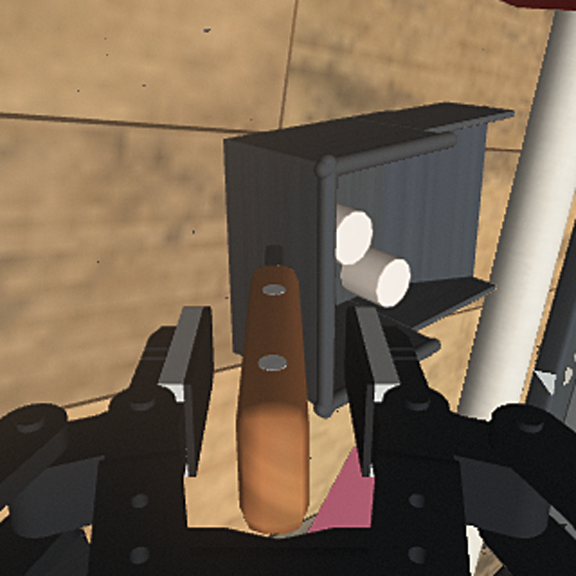

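```bash
python3 -m creep '[0,0,0,0,0,0,0,0,0,0,0,0,0,0,0,0,0,0,0,0,0,0,0,0,0,0,0,0,0,0,0,0,0,0,0,0]' 0 && python3 -m creep '[0.006,-0.008,0,0,0,0, 0.015,-0.018,0,0,0,0, 0.026,-0.031,0,0,0,0, 0.038,-0.046,0,0,0,0, 0.051,-0.061,0,0,0,0, 0.065,-0.078,0,0,0,0, 0.08,-0.096,0,0,0,0, 0.096,-0.114,0,0,0,0, 0.11,-0.13,0,0,0,0, 0.11,-0.13,0,0,0,0]' && python3 - <<'E'
from fk import *
s=st()
p=ctrl.get_image("side"); save(p,"m1",(180,180,420,380),2.5);find(p,"scoop_grip");find(p,"scoop")
l0=s["eef_pos"]
C=cont(np.radians(-80),0); lip0=np.array(s["eef_pos"])+.006*np.array(s["tcp_rot"])[:,1]+C@(np.array([.083,0,.026])-np.array([-.085,0,.08])); print(lip0)
l2=tum(0,.03,.24)
W=[(-80-15.3*t,0,lip0+(l2-lip0)*t) for t in np.linspace(0,1,12)[1:]]
path(W,**SK)
E
```

```text
time_s: 30.35
eef_pos: [0.5705, 0.1625, 0.0847]
tcp_rot: [[0.13, 0.111, 0.985], [-0.755, -0.634, 0.171], [0.643, -0.766, 0.001]]
contact_force: [0.3, 1.5, 0.9]
opening: 0.156
time_s: 31.35
eef_pos: [0.5717, 0.162, 0.2597]
tcp_rot: [[0.125, 0.116, 0.985], [-0.756, -0.632, 0.171], [0.643, -0.766, 0.008]]
contact_force: [0.8, 0.7, -2.1]
opening: 0.155
31.35 pos [0.5717 0.162  0.2597] open 0.1553121374869152 F [ 0.7995  0.7202 -2.1269]
[[ 0.1253  0.116   0.9853]
 [-0.756  -0.632   0.1705]
 [ 0.6425 -0.7662  0.0085]]
q [ 0.3777  0.6096  1.4628 -0.7108  1.3092  2.0569]
scoop_grip 0.9 [0.5716 0.157  0.2543] [248. 205.]
scoop 0.64 [0.5882 0.0693 0.1748] [263. 230.]
scoop 0.36 [ 0.5208 -0.2492  0.0026] [343. 260.]
[ 0.6016 -0.0072  0.2011]
0 w [0.5683 0.1434 0.2632] row [ 0.019  0.005 -0.004] [-0.013  0.016 -0.   ] q [ 0.3494  0.5958  1.4802 -0.711   1.3084  2.0482]
1 w [0.5648 0.1247 0.2668] row [ 0.035  0.013 -0.011] [-0.028  0.035 -0.   ] q [ 0.3211  0.5811  1.4992 -0.713   1.3028  2.0484]
2 w [0.5613 0.1059 0.2703] row [ 0.051  0.022 -0.018] [-0.044  0.053 -0.   ] q [ 0.2918  0.5668  1.51
[... 369 characters left out ...]
1984  0.5268  1.5627 -0.7225  1.2812  2.0372]
6 w [0.5476 0.0296 0.2844] row [ 0.116  0.058 -0.044] [-0.106  0.128 -0.   ] q [ 0.1654  0.5145  1.5752 -0.7251  1.2761  2.0315]
7 w [0.5442 0.0103 0.288 ] row [ 0.132  0.067 -0.051] [-0.122  0.146 -0.   ] q [ 0.1316  0.5028  1.5863 -0.7278  1.271   2.0246]
8 w [ 0.5407 -0.0092  0.2915] row [ 0.149  0.077 -0.057] [-0.137  0.165 -0.   ] q [ 0.0971  0.4917  1.5959 -0.7305  1.2662  2.0165]
9 w [ 0.5373 -0.0287  0.2951] row [ 0.165  0.086 -0.064] [-0.153  0.184 -0.   ] q [ 0.0617  0.4814  1.6039 -0.7332  1.2616  2.0073]
10 w [ 0.5339 -0.0483  0.2986] row [ 0.182  0.095 -0.071] [-0.169  0.202 -0.   ] q [ 0.0257  0.4717  1.6103 -0.7358  1.2571  1.9971]
```

View pics/m1.png

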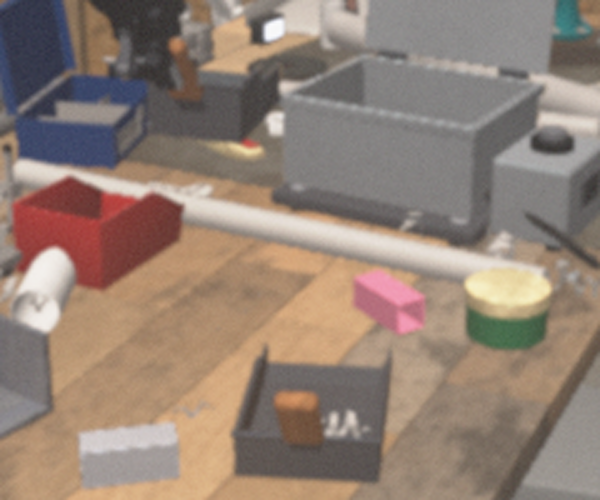

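```bash
python3 -m creep '[0.016,0.003,-0.003,-0.01,0.013,0, 0.035,0.013,-0.011,-0.028,0.035,0, 0.051,0.022,-0.018,-0.044,0.053,0, 0.067,0.031,-0.024,-0.059,0.072,0, 0.083,0.04,-0.031,-0.075,0.091,0, 0.1,0.049,-0.037,-0.091,0.109,0, 0.116,0.058,-0.044,-0.106,0.128,0, 0.132,0.067,-0.051,-0.122,0.146,0, 0.149,0.077,-0.057,-0.137,0.165,0, 0.165,0.086,-0.064,-0.153,0.184,0, 0.182,0.095,-0.071,-0.169,0.202,0, 0.182,0.095,-0.071,-0.169,0.202,0]' && python3 - <<'E'
from fk import *
s=st()
p=ctrl.get_image("top"); save(p,"m2",(260,120,580,360),2)
W=[(-95.3,f,tum(0,.03-.01*min(1,f/60),.24-.12*min(1,f/50))) for f in range(0,86,5)]
path(W,**SK)
E
```

```text
time_s: 32.7
eef_pos: [0.5334, -0.0511, 0.2993]
tcp_rot: [[-0.074, -0.063, 0.995], [-0.761, -0.641, -0.097], [0.644, -0.765, -0.001]]
contact_force: [-0.5, 1.4, -3.2]
opening: 0.153
32.7 pos [ 0.5334 -0.0511  0.2993] open 0.15269557894054683 F [-0.5009  1.38   -3.2484]
[[-0.0737 -0.0628  0.9953]
 [-0.7613 -0.6411 -0.0968]
 [ 0.6442 -0.7649 -0.0005]]
q [ 0.0219  0.4714  1.6099 -0.7369  1.2591  1.9972]
0 w [ 0.5339 -0.0483  0.2986] row [-0.001 -0.001  0.   ] [ 0.002 -0.002  0.   ] q [ 0.0257  0.4717  1.6103 -0.7358  1.2571  1.9971]
1 w [ 0.5333 -0.0549  0.3014] row [0.006 0.001 0.   ] [ 0.002 -0.002  0.087] q [-0.0202  0.4405  1.6102 -0.6546  1.2224  1.9152]
2 w [ 0.5325 -0.0627  0.3035] row [0.013 0.005 0.   ] [ 0.002 -0.002  0.175] q [-0.0715  0.4131  1.61   -0.5681  1.1929  1.8264]
3 w [ 0.5317 -0.0717  0.3051] row [0.021 0.009 0.   ] [ 0.002 -0.002  0.262] q [-0.1276  0.3902  1.6094 -0.4768  1.1699  1.731 ]
4 w [ 0.5307 -0.0819  0.3058] row [0.029 0.015 0.   ] [ 0.002 -0.002  0.349] q [-0.1879  0.3726  1.6079 -0.3816  1.1547  1.6301]
5 w [ 0.5297 -0.0931  0.3057] row [0.038 0.023 0
[... 936 characters left out ...]
 [-0.7009  0.4471  1.5026  0.2884  1.4039  0.8837]
13 w [ 0.5189 -0.2099  0.3005] row [0.124 0.102 0.001] [ 0.001 -0.003  1.135] q [-0.7526  0.4768  1.4695  0.3417  1.4793  0.8301]
14 w [ 0.5174 -0.2257  0.3015] row [0.137 0.112 0.001] [ 0.001 -0.003  1.222] q [-0.8     0.5117  1.435   0.3897  1.555   0.7852]
15 w [ 0.5159 -0.2415  0.3012] row [0.149 0.122 0.001] [ 0.    -0.003  1.309] q [-0.8431  0.5513  1.3994  0.4335  1.6303  0.7483]
16 w [ 0.5145 -0.2571  0.2994] row [0.16  0.134 0.001] [ 0.    -0.003  1.396] q [-0.8818  0.5948  1.3629  0.4743  1.7046  0.7184]
17 w [ 0.513  -0.2726  0.2963] row [0.17  0.146 0.001] [ 0.    -0.003  1.484] q [-0.9164  0.6416  1.3258  0.5129  1.7775  0.6948]
```

View pics/m2.png

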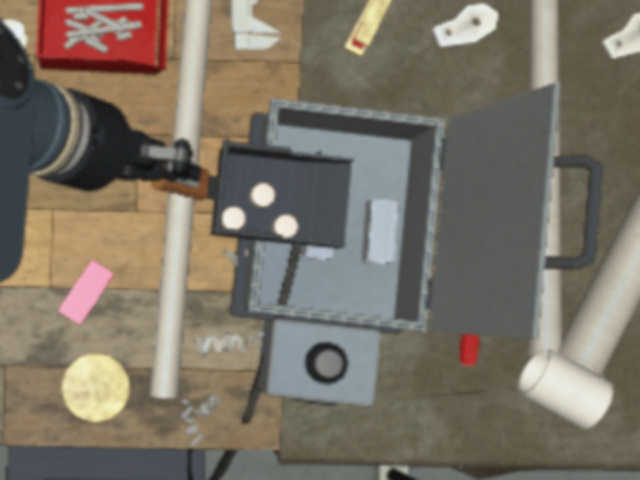

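```bash
python3 -m creep '[0.006,0.001,0,0.001,0,0.087, 0.013,0.005,0,0,0,0.175, 0.021,0.009,0,0,0,0.262, 0.029,0.015,0,0,0,0.349, 0.038,0.023,0,0,0,0.436, 0.047,0.031,0,0,0,0.524, 0.055,0.042,0,0,0,0.611, 0.064,0.053,0,0,0,0.698, 0.072,0.066,0,0,0,0.786, 0.081,0.08,0,0,0,0.873, 0.096,0.086,0,0,0,0.96, 0.111,0.094,0.001,0,0,1.047]' && python3 - <<'E'
from fk import *
s=st()
p=ctrl.get_image("wrist"); save(p,"m3")
W=[(-95.3,f,tum(0,.02+(f-60)*.0015,.12)) for f in range(60,86,5)]
path(W,**SK)
E
```

```text
time_s: 33.95
eef_pos: [0.5211, -0.1931, 0.2981]
tcp_rot: [[-0.085, 0.029, 0.996], [-0.935, 0.343, -0.09], [-0.344, -0.939, -0.002]]
contact_force: [0.8, 0.0, -3.3]
opening: 0.157
33.95 pos [ 0.5211 -0.1931  0.2981] open 0.15693700943870437 F [ 0.81    0.0055 -3.3207]
[[-0.0852  0.0294  0.9959]
 [-0.935   0.343  -0.0901]
 [-0.3443 -0.9389 -0.0018]]
q [-0.6991  0.4489  1.5003  0.2893  1.4074  0.8839]
0 w [ 0.5203 -0.1944  0.2981] row [-0.004  0.001 -0.002] [-0.001 -0.002 -0.   ] q [-0.7009  0.4471  1.5026  0.2884  1.4039  0.8837]
1 w [ 0.5196 -0.2025  0.3005] row [ 0.003 -0.004 -0.002] [-0.001 -0.002  0.087] q [-0.7426  0.472   1.4781  0.3447  1.4725  0.8376]
2 w [ 0.5188 -0.2108  0.3015] row [ 0.01  -0.008 -0.002] [-0.001 -0.002  0.174] q [-0.7811  0.5015  1.4542  0.3964  1.5399  0.798 ]
3 w [ 0.518  -0.2191  0.3012] row [ 0.018 -0.011 -0.002] [-0.001 -0.002  0.262] q [-0.8163  0.535   1.4312  0.4444  1.6057  0.7641]
4 w [ 0.5173 -0.2273  0.2994] row [ 0.027 -0.012 -0.002] [-0.001 -0.002  0.349] q [-0.8483  0.572   1.4091  0.4893  1.6696  0.7351]
5 w [ 0.5165 -0.2353  0.2963] row [ 0.035 -0.012 -0.002] [-0.001 -0.002  0.436] q [-0.8769  0.6121  1.388   0.5316  1.7312  0.7102]
```

View pics/m3.png

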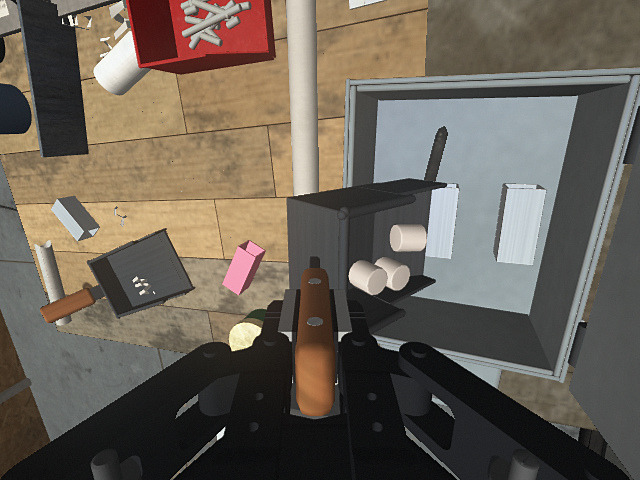

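```bash
python3 -m creep '[0.003,-0.004,-0.001,0,0,0.087, 0.01,-0.008,-0.001,0,0,0.174, 0.018,-0.011,-0.001,0,0,0.262, 0.027,-0.012,-0.001,0,0,0.349, 0.027,-0.012,-0.001,0,0,0.349, 0.027,-0.012,-0.001,0,0,0.349]' && python3 - <<'E'
from fk import *
s=st()
p=ctrl.get_image("wrist"); save(p,"m4")
E
```

```text
time_s: 34.6
eef_pos: [0.518, -0.222, 0.2998]
tcp_rot: [[-0.071, 0.058, 0.996], [-0.764, 0.639, -0.092], [-0.641, -0.767, -0.001]]
contact_force: [-0.3, 0.3, -2.9]
opening: 0.152
34.6 pos [ 0.518  -0.222   0.2998] open 0.1519371072267198 F [-0.3153  0.2859 -2.931 ]
[[-0.0713  0.0577  0.9958]
 [-0.7641  0.6385 -0.0917]
 [-0.6411 -0.7674 -0.0015]]
q [-0.8415  0.5684  1.4147  0.4899  1.6644  0.7398]
```

View pics/m4.png

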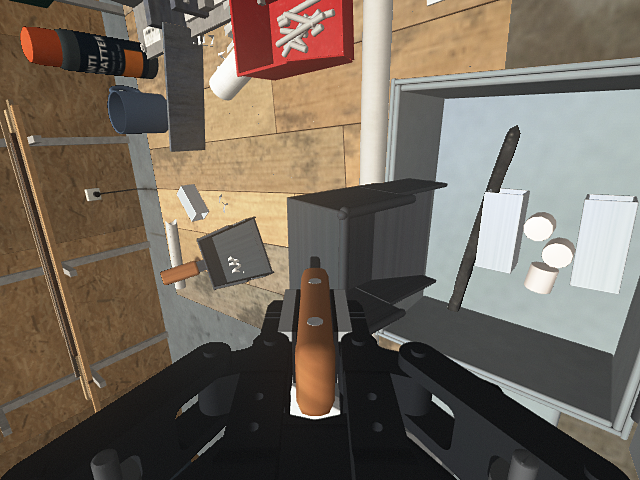

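```bash
python3 - <<'E'
from fk import *
W=[(-95.3,f,tum(0,.05-.02*(80-f)/80,.12+min(1,(80-f)/60)*.12)) for f in (73,66,59,51,43,35,27,19,11,3,0)]
W.append((-93,0,tum(0,.08,.25)))
path(W,**SK)
E
```

```text
0 w [ 0.5191 -0.207   0.3155] row [-0.021 -0.002 -0.   ] [ 0.001  0.001 -0.12 ] q [-0.7917  0.5003  1.4363  0.43    1.5981  0.7966]
1 w [ 0.521  -0.1867  0.3288] row [-0.045  0.    -0.   ] [ 0.001  0.001 -0.242] q [-0.7267  0.4379  1.4591  0.3611  1.5287  0.8691]
2 w [ 0.5229 -0.1666  0.3395] row [-0.067  0.005 -0.   ] [ 0.001  0.001 -0.364] q [-0.6536  0.386   1.4781  0.2808  1.4629  0.9532]
3 w [ 0.525  -0.1444  0.3484] row [-0.09   0.013 -0.   ] [ 0.001  0.001 -0.504] q [-0.5611  0.3412  1.4959  0.1736  1.3947  1.064 ]
4 w [ 0.5269 -0.1234  0.3541] row [-0.11   0.022 -0.   ] [ 0.001  0.001 -0.644] q [-0.4615  0.3129  1.5102  0.05    1.3376  1.1897]
5 w [ 0.5287 -0.104   0.3566] row [-0.126  0.032 -0.   ] [ 0.001  0.001 -0.783] q [-0.3586  0.3015  1.522  -0.0877  1.296   1.3276]
6 w [ 0.5303 -0.0867  0.3562] row [-0.14   0.044 -0.   ] [ 0.001  0.002 -0.923] q [-0.2568  0.3066  1.5323 -0.2345  1.2728  1.4723]
7 w [ 0.5317 -0.0719  0.3514] row [-0.148  0.057 -0.   ] [ 0.001  0.002 -1.063] q [-0.1606  0.3287  1.5448 -0.3846  1.2645  1.6193]
8 w [ 0.5328 -0.0598  0.3303] row [-0.144  0.081 -0.   ] [ 0.001  0.002 -1.202] q [-0.0738  0.3792  1.5752 -0.5371  1.2462  1.7798]
9 w [ 0.5336 -0.0508  0.3075] row [-0.136  0.104 -0.   ] [ 0.001  0.002 -1.342] q [ 0.0011  0.4441  1.6016 -0.6835  1.2503  1.939 ]
10 w [ 0.5339 -0.0483  0.2986] row [-0.132  0.113 -0.   ] [ 0.     0.002 -1.394] q [ 0.0257  0.4717  1.6103 -0.7358  1.2571  1.9971]
11 w [0.5316 0.002  0.3086] row [-0.177  0.137 -0.007] [ 0.001 -0.042 -1.394] q [ 0.1182  0.4651  1.5884 -0.7155  1.3089  2.0132]
```

```bash
python3 -m creep '[-0.021,-0.002,0,0,0,-0.12, -0.045,0,0,0,0,-0.242, -0.067,0.005,0,0,0,-0.364, -0.09,0.013,0,0,0,-0.504, -0.11,0.022,0,0,0,-0.644, -0.126,0.032,0,0,0,-0.783, -0.14,0.044,0,0,0,-0.923, -0.148,0.057,0,0,0,-1.063, -0.144,0.081,0,0,0,-1.202, -0.136,0.104,0,0,0,-1.342, -0.14,0.117,-0.001,0,-0.01,-1.394, -0.177,0.137,-0.007,0.001,-0.042,-1.394]' && python3 - <<'E'
from fk import *
s=st();R0=np.array(s["tcp_rot"]);p0=np.array(s["eef_pos"])
q=np.array(s["q"])
psi=np.radians(-80)
a,R=tool_for(psi,0,org=[0,0,0],**SK)
T=np.array([.5705,.1625,.0847])
for f,z in ((.25,.3),(.5,.28),(.75,.26),(1,.25),(1,.2),(1,.15),(1,.11),(1,.09)):
    P=p0+(T-p0)*f; P[2]=z
    rv=Ro.from_matrix(R0.T@R).as_rotvec()*f; q,e=ik(P,R0@Ro.from_rotvec(rv).as_matrix(),q)
    print(f,z,"row",R0.T@(P-p0),rv,q)
E
```

```text
time_s: 35.85
eef_pos: [0.5296, 0.0029, 0.3062]
tcp_rot: [[-0.037, -0.038, 0.999], [-0.766, -0.641, -0.052], [0.642, -0.766, -0.005]]
contact_force: [-0.7, 0.8, -2.0]
opening: 0.158
35.85 pos [0.5296 0.0029 0.3062] open 0.1575246574138864 F [-0.7239  0.7719 -2.0149]
[[-0.0368 -0.0377  0.9986]
 [-0.7656 -0.6412 -0.0524]
 [ 0.6423 -0.7665 -0.0053]]
q [ 0.1203  0.4674  1.5923 -0.7133  1.3088  2.0149]
0.25 0.3 row [-0.0349 -0.0212  0.0082] [ 0.0375 -0.0426 -0.0004] [ 0.19    0.4926  1.5643 -0.7096  1.3175  2.023 ]
0.5 0.28 row [-0.0787 -0.0319  0.0164] [ 0.0749 -0.0853 -0.0007] [ 0.2567  0.5379  1.543  -0.7114  1.3043  2.047 ]
0.75 0.26 row [-0.1225 -0.0425  0.0246] [ 0.1124 -0.1279 -0.0011] [ 0.3195  0.5853  1.514  -0.7136  1.293   2.0647]
1 0.25 row [-0.1598 -0.0608  0.0328] [ 0.1499 -0.1705 -0.0015] [ 0.3782  0.6217  1.47   -0.7124  1.2991  2.062 ]
1 0.2 row [-0.1919 -0.0225  0.0331] [ 0.1499 -0.1705 -0.0015] [ 0.3782  0.6871  1.5039 -0.7333  1.2246  2.1309]
1 0.15 row [-0.224   0.0158  0.0333] [ 0.1499 -0.1705 -0.0015] [ 0.3782  0.7582  1.5272 -0.759   1.1553  2.1999]
1 0.11 row [-0.2497  0.0465  0.0335] [ 0.1499 -0.1705 -0.0015] [ 0.3782  0.8185  1.5382 -0.7825  1.1041  2.2548]
1 0.09 row [-0.2626  0.0618  0.0336] [ 0.1499 -0.1705 -0.0015] [ 0.3782  0.8495  1.5411 -0.795   1.0801  2.282 ]
```

```bash
python3 -m creep '[-0.035,-0.021,0.008,0.037,-0.043,0, -0.079,-0.032,0.016,0.075,-0.085,0, -0.122,-0.042,0.025,0.112,-0.128,0, -0.16,-0.061,0.033,0.15,-0.17,0, -0.176,-0.042,0.033,0.15,-0.17,0, -0.192,-0.022,0.033,0.15,-0.17,0, -0.208,-0.003,0.033,0.15,-0.17,0, -0.224,0.016,0.033,0.15,-0.17,0, -0.238,0.032,0.034,0.15,-0.17,0, -0.25,0.046,0.034,0.15,-0.17,0, -0.258,0.056,0.034,0.15,-0.17,0, -0.26,0.058,0.034,0.15,-0.17,0]' && python3 -m creep '[0,0,0,0,0,0,0,0,0,0,0,0]'
```

```text
time_s: 37.05
eef_pos: [0.574, 0.1617, 0.0968]
tcp_rot: [[0.129, 0.115, 0.985], [-0.756, -0.632, 0.173], [0.642, -0.766, 0.006]]
contact_force: [0.3, -0.4, -2.5]
opening: 0.156
time_s: 37.25
eef_pos: [0.5755, 0.1615, 0.0989]
tcp_rot: [[0.126, 0.118, 0.985], [-0.756, -0.632, 0.172], [0.642, -0.766, 0.009]]
contact_force: [-0.7, 0.4, -2.1]
opening: 0.162
```

```bash
python3 -m creep '[-0.003,0.004,0,0,0,0, -0.006,0.007,0,0,0,0, -0.008,0.009,0,0,0,0, -0.0085,0.0103,0,0,0,0, -0.0085,0.0103,0,0,0,0]'
```

```text
time_s: 37.75
eef_pos: [0.575, 0.1611, 0.0849]
tcp_rot: [[0.127, 0.116, 0.985], [-0.755, -0.633, 0.172], [0.643, -0.766, 0.007]]
contact_force: [-0.9, -0.0, -0.6]
opening: 0.153
```

Contact made (Fz from −2.1 to −0.6). Release and back out.

```bash
python3 -m creep '[0,0,0,0,0,0,0,0,0,0,0,0,0,0,0,0,0,0, 0,-0.02,0,0,0,0, 0,-0.06,0,0,0,0, 0,-0.1,0,0,0,0, 0,-0.14,0,0,0,0,0,-0.14,0,0,0,0]' 0.4 && python3 - <<'E'
from fk import *
s=st()
p=ctrl.get_image("top"); save(p,"n1",(80,140,400,380),2)
find(p,"piece_4",5); find(p,"scoop"); find(p,"tray")
r=ctrl.silhouettes("piece_4",p)
for x in r[:5]:
    m=x["region"].astype(np.uint8); c,_=cv2.findContours(m,0,2); c=max(c,key=cv2.contourArea); print(x["score"],cv2.minAreaRect(c))
p=ctrl.get_image("side"); save(p,"n2",(180,230,420,430),2.5); find(p,"piece_4",5); find(p,"scoop"); find(p,"tray")
E
```

```text
time_s: 38.55
eef_pos: [0.5608, 0.2538, 0.1967]
tcp_rot: [[0.124, 0.126, 0.984], [-0.758, -0.628, 0.176], [0.64, -0.768, 0.018]]
contact_force: [1.0, 0.6, 0.0]
opening: 0.402
38.55 pos [0.5608 0.2538 0.1967] open 0.40175943859309776 F [1.0429 0.6197 0.0031]
[[ 0.1242  0.1264  0.9842]
 [-0.7583 -0.6276  0.1763]
 [ 0.6399 -0.7682  0.0179]]
q [ 0.5135  0.7369  1.3921 -0.6776  1.3297  2.1895]
piece_4 0.9 [ 0.5065 -0.2356  0.0549] [420. 234.]
piece_4 0.82 [0.5012 0.3506 0.0155] [165. 231.]
piece_4 0.67 [ 0.5037 -0.309   0.054 ] [452. 236.]
piece_4 0.65 [0.4279 0.0271 0.0166] [304. 266.]
scoop 0.87 [0.5865 0.0747 0.0037] [285. 199.]
tray 0.88 [ 0.405   0.2393 -0.0006] [213. 274.]
0.97 ((419.5876159667969, 232.77052307128906), (16.36260986328125, 33.08265686035156), 6.842773914337158)
0.86 ((450.0, 236.0), (32.0, 18.0), 90.0)
0.73 ((302.96148681640625, 265.80767822265625), (13.590153694152832, 30.231159210205078), 33.690067291259766)
0.71 ((165.54273986816406, 231.35220336914062), (33.015113830566406, 15.474333763122559), 54.782405853271484)
0.44 ((279.0013732910156, 197.2630157470703), (40.82706832885742, 86.31260681152344), 83.9909896850586)
piece_4 0.95 [0.5026 0.3516 0.0137] [231. 364.]
piece_4 0.95 [0.4298 0.031  0.0173] [335. 300.]
scoop 0.59 [ 0.5895  0.0721 -0.0017] [264. 302.]
tray 0.57 [ 0.4053  0.2393 -0.003 ] [306. 354.]
```

View pics/n1.png

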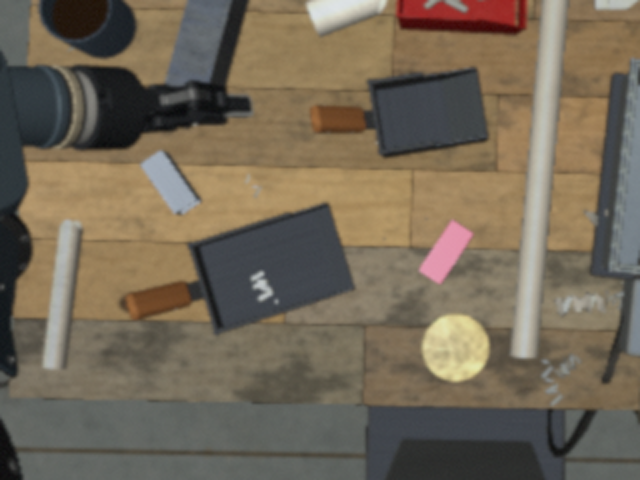

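View pics/n2.png

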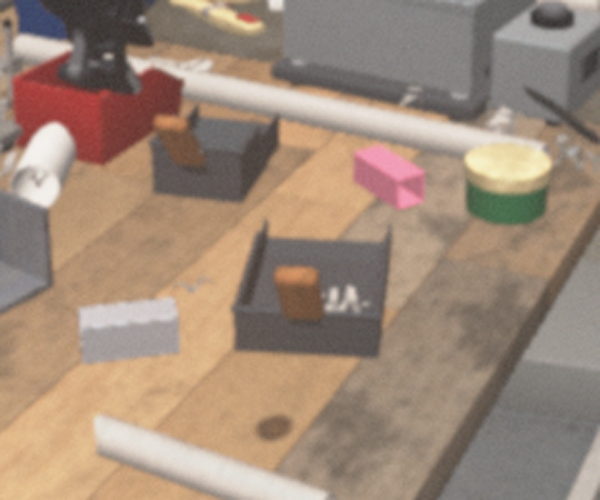

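```bash
python3 - <<'E'
from fk import *
s=ctrl.sense()
R=RR([0,0,-1],[np.cos(np.radians(-52)),np.sin(np.radians(-52)),0])
P=np.array([.5012,.349,.17]); rel(P,R); print(ik(P,R,np.array(s["q"]),20))
E
```

```text
shift [-0.0964 -0.0541 -0.0394] |0.117| rot [ 0.1664 -0.4727  0.6855] |48.7 deg|
(array([ 0.4255,  0.6143,  1.5476, -0.    ,  0.9797,  1.3331]), 0)
```

```bash
python3 -m creep '[-0.02,-0.04,-0.008,0.028,-0.079,0.114, -0.036,-0.05,-0.015,0.055,-0.158,0.229, -0.05,-0.054,-0.02,0.083,-0.236,0.343, -0.065,-0.054,-0.026,0.111,-0.315,0.457, -0.08,-0.054,-0.033,0.139,-0.394,0.571, -0.096,-0.054,-0.039,0.166,-0.473,0.686, -0.096,-0.054,-0.039,0.166,-0.473,0.686, -0.096,-0.054,-0.039,0.166,-0.473,0.686, -0.096,-0.054,-0.039,0.166,-0.473,0.686]' 0.6 && python3 - <<'E'
from fk import *
s=st()
p=ctrl.get_image("wrist"); save(p,"o1"); find(p,"piece_4",4)
R=RR([0,0,-1],[np.cos(np.radians(-52)),np.sin(np.radians(-52)),0])
rel([.5012,.349,.030],R)
E
```

```text
time_s: 39.9
eef_pos: [0.5024, 0.3497, 0.1714]
tcp_rot: [[0.616, 0.003, 0.788], [-0.788, -0.0, 0.616], [0.002, -1.0, 0.002]]
contact_force: [0.3, -0.1, 0.4]
opening: 0.596
39.9 pos [0.5024 0.3497 0.1714] open 0.5963952117801621 F [ 0.3451 -0.0502  0.4378]
[[ 0.6159  0.0026  0.7878]
 [-0.7878 -0.0001  0.616 ]
 [ 0.0016 -1.      0.002 ]]
q [ 0.4263  0.6132  1.5444 -0.0013  0.9816  1.3342]
piece_4 0.66 [0.5031 0.3502 0.0142] [314. 228.]
shift [ 0.0001  0.1415 -0.0017] |0.142| rot [-0.0023  0.0013  0.001 ] |0.2 deg|
```

View pics/o1.png

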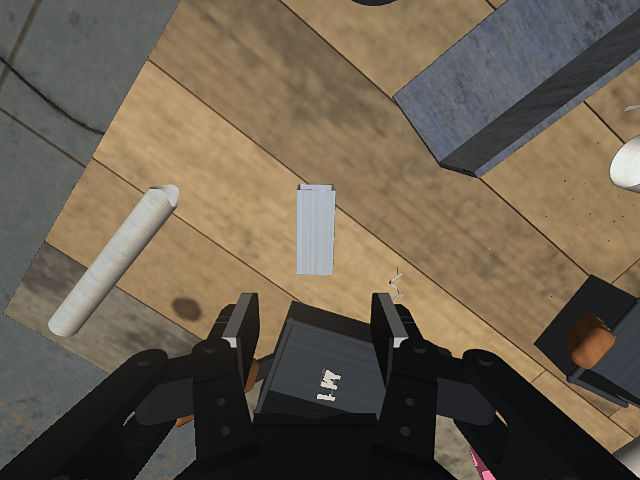

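```bash
python3 -m creep '[0,0.04,0,0,0,0, 0,0.08,0,0,0,0, 0,0.11,0,0,0,0, 0,0.13,0,0,0,0, 0,0.14,0,0,0,0, 0,0.14,0,0,0,0]' && python3 -m creep '[0,0,0,0,0,0,0,0,0,0,0,0,0,0,0,0,0,0,0,0,0,0,0,0,0,0,0,0,0,0]' 0 && python3 -m creep '[0,-0.02,0,0,0,0, 0,-0.06,0,0,0,0, 0,-0.11,0,0,0,0, 0,-0.16,0,0,0,0, 0,-0.21,0,0,0,0, 0,-0.24,0,0,0,0, 0,-0.24,0,0,0,0]'
python3 - <<'E'
from fk import *
s=st(); q=np.array(s["q"])
R=RR([0,0,-1],ux)
R0=np.array(s["tcp_rot"]);p0=np.array(s["eef_pos"]); rv=Ro.from_matrix(R0.T@R).as_rotvec()
T=tum(.05,0.0,.27)
for f in np.linspace(0,1,14)[1:]:
    P=p0+(T-p0)*f; q,e=ik(P,R0@Ro.from_rotvec(rv*f).as_matrix(),q); print(f.round(2),R0.T@(P-p0),rv*f,q)
p=ctrl.get_image("wrist"); save(p,"o2")
E
```

```text
time_s: 40.6
eef_pos: [0.5013, 0.3499, 0.03]
tcp_rot: [[0.617, -0.001, 0.787], [-0.787, 0.0, 0.617], [-0.0, -1.0, -0.0]]
contact_force: [0.0, 0.6, 0.3]
opening: 0.599
time_s: 41.1
eef_pos: [0.503, 0.3503, 0.0328]
tcp_rot: [[0.617, 0.004, 0.787], [-0.787, 0.003, 0.617], [0.0, -1.0, 0.005]]
contact_force: [-0.6, 0.4, 6.2]
opening: 0.336
time_s: 41.8
eef_pos: [0.5041, 0.3507, 0.2772]
tcp_rot: [[0.617, 0.012, 0.787], [-0.787, 0.006, 0.617], [0.003, -1.0, 0.013]]
contact_force: [0.6, -0.3, -0.2]
opening: 0.343
41.8 pos [0.5041 0.3507 0.2772] open 0.3432534944135371 F [ 0.5554 -0.2803 -0.1818]
[[ 0.6167  0.0121  0.7871]
 [-0.7872  0.0062  0.6167]
 [ 0.0026 -0.9999  0.0134]]
q [0.4257 0.4854 1.4474 0.0007 1.1952 1.3317]
0.08 [ 0.0395  0.0003 -0.025 ] [-0.0009 -0.0626  0.0006] [0.3495 0.4566 1.5016 0.0021 1.1709 1.1924]
0.15 [ 0.079   0.0006 -0.05  ] [-0.0018 -0.1251  0.0012] [0.2691 0.4323 1.5471 0.0034 1.151  1.0489]
0.23 [ 0.1185  0.001  -0.075 ] [-0.0027 -0.1877  0.0018] [0.1853 0.4127 1.5836 0.0044 1.1355 0.902 ]
0.31 [ 0.158   0.0013 -0.1   ] [-0.0036 -0.2502  0.0024] [0.0988 0.3982 1.
[... 282 characters left out ...]
  0.0042] [-0.1638  0.387   1.6357  0.0054  1.1147  0.3022]
0.62 [ 0.316   0.0026 -0.2   ] [-0.0071 -0.5005  0.0049] [-0.248   0.3943  1.6248  0.0049  1.1195  0.1556]
0.69 [ 0.3555  0.0029 -0.225 ] [-0.008  -0.563   0.0055] [-0.3286  0.407   1.6044  0.0042  1.1282  0.0128]
0.77 [ 0.395   0.0032 -0.25  ] [-0.0089 -0.6256  0.0061] [-0.4048  0.4248  1.5747  0.0033  1.1409 -0.1255]
0.85 [ 0.4345  0.0035 -0.275 ] [-0.0098 -0.6881  0.0067] [-0.476   0.4473  1.536   0.0023  1.1578 -0.2588]
0.92 [ 0.474   0.0039 -0.3   ] [-0.0107 -0.7507  0.0073] [-0.5419  0.4742  1.4884  0.0011  1.1787 -0.3868]
1.0 [ 0.5135  0.0042 -0.325 ] [-0.0116 -0.8132  0.0079] [-0.6026  0.5054  1.4322  0.      1.204  -0.5096]
```

View pics/o2.png

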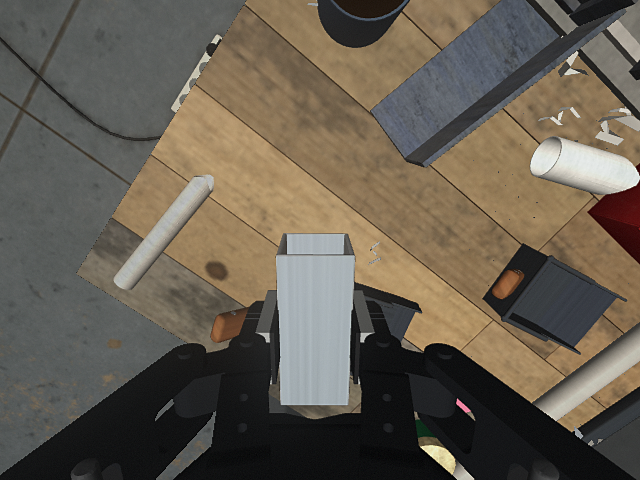

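Held. Carry to above the tub.

```bash
python3 -m creep '[0.025,0,-0.016,0,-0.04,0, 0.065,0,-0.041,0,-0.103,0, 0.105,0.001,-0.066,-0.002,-0.166,0, 0.145,0.001,-0.092,-0.003,-0.23,0.002, 0.185,0.001,-0.117,-0.004,-0.293,0.003, 0.225,0.002,-0.142,-0.005,-0.356,0.003, 0.265,0.002,-0.168,-0.006,-0.42,0.004, 0.305,0.002,-0.193,-0.007,-0.483,0.004, 0.345,0.003,-0.218,-0.008,-0.546,0.005, 0.385,0.003,-0.244,-0.009,-0.61,0.006, 0.425,0.003,-0.269,-0.01,-0.673,0.006, 0.465,0.004,-0.294,-0.01,-0.736,0.007]' && python3 - <<'E'
from fk import *
R=RR([0,0,-1],ux); rel(tum(.05,0,.25),R); rel(tum(.05,0,.135),R)
E
```

```text
time_s: 43.05
eef_pos: [0.5555, -0.1992, 0.2641]
tcp_rot: [[0.986, -0.014, 0.167], [-0.167, -0.001, 0.986], [-0.013, -1.0, -0.003]]
contact_force: [1.5, 0.6, -1.4]
opening: 0.337
shift [ 0.0187  0.014  -0.0524] |0.057| rot [ 0.0027 -0.0751 -0.0136] |4.4 deg|
shift [ 0.0202  0.129  -0.052 ] |0.141| rot [ 0.0027 -0.0751 -0.0136] |4.4 deg|
```

```bash
python3 -m creep '[0.01,0.005,-0.026,0,-0.04,-0.005, 0.019,0.01,-0.052,0.002,-0.075,-0.01, 0.019,0.03,-0.052,0.002,-0.075,-0.01, 0.02,0.06,-0.052,0.002,-0.075,-0.01, 0.02,0.06,-0.052,0.002,-0.075,-0.01]' && python3 - <<'E'
from fk import *
st();R=RR([0,0,-1],ux);rel(tum(.05,0,.135),R)
p=ctrl.get_image("wrist"); save(p,"o3")
E
```

```text
time_s: 43.55
eef_pos: [0.5632, -0.2507, 0.2003]
tcp_rot: [[0.995, -0.011, 0.096], [-0.096, 0.005, 0.995], [-0.012, -1.0, 0.004]]
contact_force: [-0.8, 0.9, -2.0]
opening: 0.341
43.55 pos [ 0.5632 -0.2507  0.2003] open 0.3408895095882356 F [-0.8308  0.8574 -2.0425]
[[ 0.9953 -0.0114  0.0961]
 [-0.096   0.0052  0.9954]
 [-0.0118 -0.9999  0.0041]]
q [-0.5988  0.5859  1.4997 -0.0024  1.0683 -0.5014]
shift [ 0.0028  0.0652 -0.0034] |0.065| rot [-0.0041 -0.0032 -0.0118] |0.7 deg|
```

View pics/o3.png

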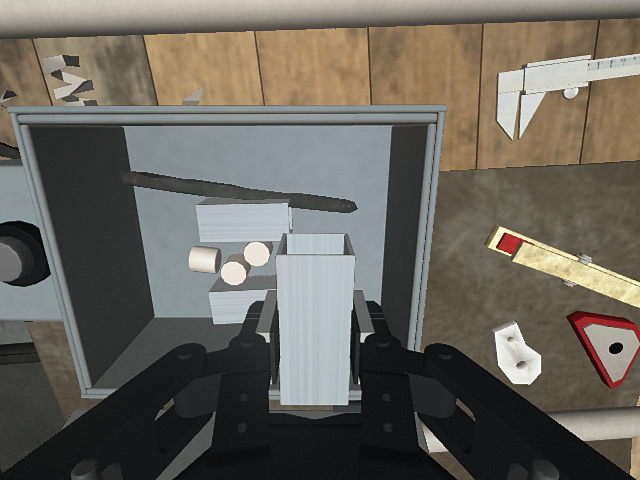

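```bash
python3 -m creep '[0.002,0.02,0,0,0,0, 0.003,0.045,0,0,0,0, 0.003,0.07,0,0,0,0, 0.003,0.09,0,0,0,0, 0.003,0.095,0,0,0,0, 0.003,0.095,0,0,0,0]' && python3 -m creep '[0,0,0,0,0,0,0,0,0,0,0,0,0,0,0,0,0,0, 0,-0.02,0,0,0,0, 0,-0.06,0,0,0,0, 0,-0.1,0,0,0,0, 0,-0.15,0,0,0,0, 0,-0.2,0,0,0,0, 0,-0.25,0,0,0,0, 0,-0.25,0,0,0,0, 0,-0.25,0,0,0,0]' 0.45 && python3 - <<'E'
from fk import *
st()
p=ctrl.get_image("wrist"); save(p,"o4"); find(p,"lid_handle")
p=ctrl.get_image("top"); save(p,"o5");find(p,"lid_handle")
p=ctrl.get_image("side"); find(p,"lid_handle"); save(p,"o6",(240,100,480,280),3)
E
```

```text
time_s: 44.2
eef_pos: [0.5703, -0.253, 0.1116]
tcp_rot: [[0.996, -0.0, 0.095], [-0.095, -0.002, 0.995], [-0.0, -1.0, -0.002]]
contact_force: [-0.8, 0.2, -0.4]
opening: 0.336
time_s: 45.3
eef_pos: [0.5705, -0.2527, 0.3643]
tcp_rot: [[0.995, 0.005, 0.095], [-0.095, -0.006, 0.995], [0.005, -1.0, -0.005]]
contact_force: [-1.0, 0.8, 0.3]
opening: 0.452
45.3 pos [ 0.5705 -0.2527  0.3643] open 0.4515582767239063 F [-1.0208  0.771   0.3433]
[[ 0.9955  0.0047  0.0951]
 [-0.095  -0.0057  0.9955]
 [ 0.0053 -1.     -0.0052]]
q [-0.5949  0.4261  1.3009 -0.0021  1.4075 -0.4993]
lid_handle 0.51 [ 0.5049 -0.302   0.051 ] [267. 235.]
lid_handle 0.8 [ 0.4997 -0.4119  0.3402] [557. 226.]
lid_handle 0.6 [ 0.4986 -0.4155  0.3383] [375. 129.]
```

View pics/o4.png

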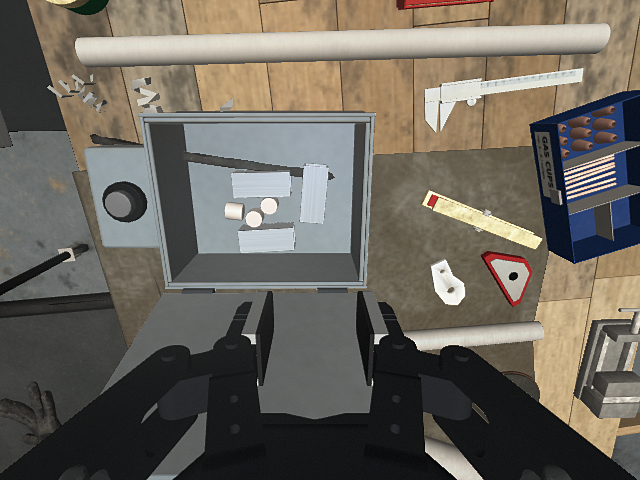

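View pics/o5.png

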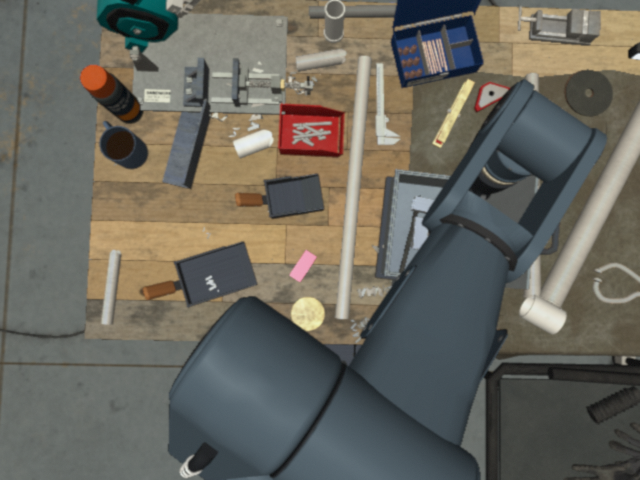

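View pics/o6.png

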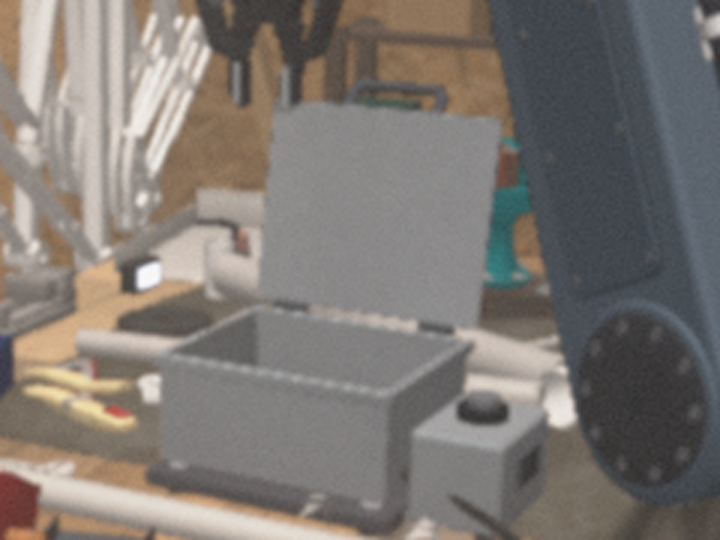

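```bash
python3 - <<'E'
from fk import *
R=RR([0,0,-1],-uy); rel([.5005,-.4115,.455],R)
E
```

```text
shift [-0.0539 -0.0949 -0.1652] |0.198| rot [ 0.0027  1.5684 -0.0009] |89.9 deg|
```

```bash
python3 -m creep '[0,-0.04,0,0,0.14,0, 0,-0.08,0,0,0.28,0, -0.005,-0.095,-0.02,0,0.42,0, -0.011,-0.095,-0.04,0,0.56,0, -0.018,-0.095,-0.06,0,0.7,0, -0.025,-0.095,-0.08,0,0.84,0, -0.032,-0.095,-0.1,0,0.98,0, -0.039,-0.095,-0.12,0,1.12,0, -0.046,-0.095,-0.14,0,1.26,0, -0.054,-0.095,-0.165,0,1.4,0, -0.054,-0.095,-0.165,0,1.5,0, -0.054,-0.095,-0.165,0,1.568,0]' && python3 -m creep '[0,0,0,0,0,0,0,0,0,0,0,0]' && python3 - <<'E'
from fk import *
st();R=RR([0,0,-1],-uy);rel([.5005,-.4115,.349],R)
p=ctrl.get_image("wrist"); save(p,"p1"); find(p,"lid_handle")
E
```

```text
time_s: 46.8
eef_pos: [0.5001, -0.4124, 0.4554]
tcp_rot: [[-0.097, -0.001, 0.995], [-0.995, -0.001, -0.097], [0.001, -1.0, -0.001]]
contact_force: [-0.4, 0.0, -0.1]
opening: 0.45
time_s: 47.0
eef_pos: [0.5007, -0.4114, 0.4562]
tcp_rot: [[-0.091, -0.0, 0.996], [-0.996, -0.002, -0.091], [0.002, -1.0, -0.0]]
contact_force: [-0.3, 0.4, 0.3]
opening: 0.452
47.0 pos [ 0.5007 -0.4114  0.4562] open 0.4519667770343947 F [-0.2698  0.427   0.2913]
[[-0.0909 -0.0004  0.9959]
 [-0.9959 -0.0017 -0.0909]
 [ 0.0017 -1.     -0.0003]]
q [-0.8593  0.4184  1.0753 -0.0015  1.6469  0.8024]
shift [-0.      0.1072 -0.0001] |0.107| rot [0.0003 0.002  0.0017] |0.2 deg|
lid_handle 0.86 [ 0.5005 -0.4095  0.3376] [312. 244.]
```

View pics/p1.png

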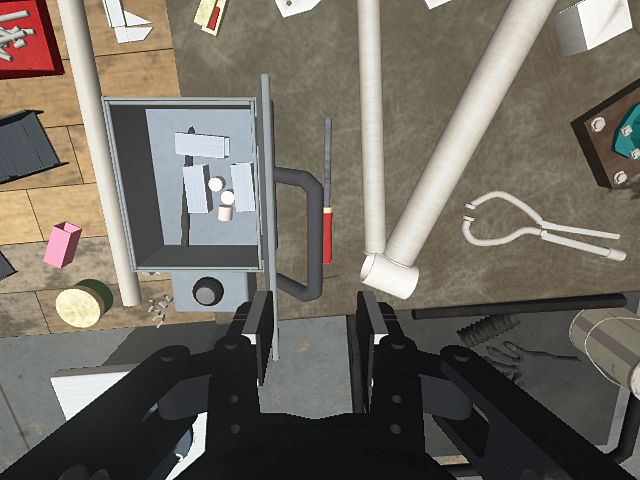

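```bash
python3 -m creep '[0,0,0,0,0,0, 0,0.03,0,0,0,0, 0,0.06,0,0,0,0, 0,0.08,0,0,0,0, 0,0.095,0,0,0,0, 0,0.103,0,0,0,0, 0,0.106,0,0,0,0, 0,0.106,0,0,0,0]' 0.3 && python3 -m creep '[0,0,0,0,0,0,0,0,0,0,0,0,0,0,0,0,0,0,0,0,0,0,0,0]' 0 && python3 - <<'E'
from fk import *
s=st(); R=np.array(s["tcp_rot"])
bar=np.array(s["eef_pos"])+.006*R[:,1]; 
h=tum(0,-.096,.134); d=bar-h; yy,zz=d@uy,d[2]; r=np.hypot(yy,zz); th=np.arctan2(zz,yy)-np.arctan2(.03,.212); print("r",r,"th",np.degrees(th))
b=lidh(th)
for t in list(np.linspace(th,0,25))[1:]: print(round(np.degrees(t),1),R.T@(lidh(t)-b))
E
```

```text
time_s: 47.9
eef_pos: [0.5009, -0.4118, 0.3513]
tcp_rot: [[-0.092, 0.001, 0.996], [-0.996, -0.003, -0.092], [0.003, -1.0, 0.001]]
contact_force: [0.3, 0.2, -0.2]
opening: 0.298
time_s: 48.3
eef_pos: [0.5011, -0.412, 0.3523]
tcp_rot: [[-0.092, 0.002, 0.996], [-0.996, -0.005, -0.092], [0.004, -1.0, 0.003]]
contact_force: [0.1, 0.3, 4.3]
opening: 0.113
48.3 pos [ 0.5011 -0.412   0.3523] open 0.11322789970648253 F [0.1299 0.2773 4.349 ]
[[-0.0924  0.0022  0.9957]
 [-0.9957 -0.0046 -0.0923]
 [ 0.0043 -1.      0.0026]]
q [-0.8595  0.4743  1.2517 -0.0013  1.4107  0.804 ]
r 0.2227403858378366 th 99.54597395930448
95.4 [-0.0149 -0.0042  0.    ]
91.3 [-0.0301 -0.0073  0.    ]
87.1 [-0.0455 -0.0094  0.    ]
83.0 [-0.0609 -0.0103  0.0001]
78.8 [-0.0764 -0.01    0.0001]
74.7 [-0.0919 -0.0087  0.0001]
70.5 [-0.1072 -0.0062  0.0001]
66.4 [-0.1222 -0.0027  0.0001]
62.2 [-0.137   0.002   0.0001]
58.1 [-0.1514  0.0076  0.0001]
53.9 [-0.1654  0.0144  0.    ]
49.8 [-0.1788  0.0221  0.    ]
45.6 [-0.1917  0.0307  0.    ]
41.5 [-0.2039  0.0403 -0.    ]
37.3 [-0.2153  0.0507 -0.    ]
33.2 [-0.226  0.062 -0.   ]
29.0 [-0.2359  0.0739 -0.0001]
24.9 [-0.2448  0.0866 -0.0001]
20.7 [-0.2528  0.0999 -0.0001]
16.6 [-0.2598  0.1137 -0.0002]
12.4 [-0.2659  0.128  -0.0002]
8.3 [-0.2708  0.1426 -0.0002]
4.1 [-0.2747  0.1576 -0.0003]
0.0 [-0.2775  0.1729 -0.0003]
```

```bash
python3 -m creep '[-0.015,-0.004,0,0,0,0, -0.03,-0.007,0,0,0,0, -0.046,-0.009,0,0,0,0, -0.061,-0.01,0,0,0,0, -0.077,-0.01,0,0,0,0, -0.092,-0.008,0,0,0,0, -0.108,-0.005,0,0,0,0, -0.123,-0.001,0,0,0,0, -0.138,0.004,0,0,0,0, -0.152,0.01,0,0,0,0, -0.167,0.017,0,0,0,0, -0.18,0.025,0,0,0,0]' && python3 - <<'E'
from fk import *
s=st(); R=np.array(s["tcp_rot"]); p0=np.array(s["eef_pos"])
h=tum(0,-.096,.134); off=np.array([0,0,.0103])
d=p0-off-h; yy,zz=d@uy,d[2]; r=np.hypot(yy,zz); th=np.arctan2(zz,yy)-np.arctan2(.03,.212); print("r",r,"th",np.degrees(th))
for t in list(np.linspace(th,0,12))[1:]: print(round(np.degrees(t),1),R.T@(lidh(t)+off-p0))
E
```

```text
time_s: 49.5
eef_pos: [0.5182, -0.2312, 0.3282]
tcp_rot: [[-0.092, 0.005, 0.996], [-0.996, -0.004, -0.092], [0.004, -1.0, 0.005]]
contact_force: [-1.3, 2.8, 11.0]
opening: 0.107
49.5 pos [ 0.5182 -0.2312  0.3282] open 0.10745882016527274 F [-1.3214  2.8493 10.9791]
[[-0.092   0.0045  0.9958]
 [-0.9958 -0.0042 -0.0919]
 [ 0.0037 -1.      0.0049]]
q [-0.6162  0.3704  1.4936 -0.0008  1.2715  1.0469]
r 0.2165171962194538 th 50.08898783175199
45.5 [-0.0129  0.0115 -0.0013]
41.0 [-0.0262  0.0221 -0.0014]
36.4 [-0.0386  0.0337 -0.0014]
31.9 [-0.0501  0.0463 -0.0015]
27.3 [-0.0605  0.0597 -0.0015]
22.8 [-0.0699  0.0739 -0.0016]
18.2 [-0.0781  0.0888 -0.0017]
13.7 [-0.085   0.1044 -0.0017]
9.1 [-0.0908  0.1204 -0.0018]
4.6 [-0.0952  0.1368 -0.0019]
0.0 [-0.0983  0.1535 -0.0019]
```

```bash
python3 -m creep '[-0.013,0.011,0,0,0,0, -0.026,0.022,0,0,0,0, -0.039,0.034,0,0,0,0, -0.05,0.046,0,0,0,0, -0.061,0.06,0,0,0,0, -0.07,0.074,0,0,0,0, -0.078,0.089,0,0,0,0, -0.085,0.104,0,0,0,0, -0.091,0.12,0,0,0,0, -0.095,0.137,0,0,0,0, -0.098,0.15,0,0,0,0, -0.099,0.155,0,0,0,0]' && python3 -m creep '[0,0.001,0,0,0,0,0,0.001,0,0,0,0,0,0.001,0,0,0,0]'
```

```text
time_s: 50.7
eef_pos: [0.5274, -0.1338, 0.1717]
tcp_rot: [[-0.092, 0.002, 0.996], [-0.996, -0.003, -0.092], [0.003, -1.0, 0.002]]
contact_force: [-6.5, 3.4, 38.6]
opening: 0.115
time_s: 51.0
eef_pos: [0.5273, -0.1338, 0.172]
tcp_rot: [[-0.092, 0.003, 0.996], [-0.996, -0.003, -0.092], [0.003, -1.0, 0.004]]
contact_force: [-2.3, 4.0, 15.2]
opening: 0.111
```

```bash
python3 -m creep '[0,-0.001,0,0,0,0,0,-0.002,0,0,0,0,0,-0.002,0,0,0,0, 0,-0.02,0,0,0,0, 0,-0.06,0,0,0,0, 0,-0.1,0,0,0,0, 0,-0.14,0,0,0,0, 0,-0.14,0,0,0,0]' 0.4 && python3 - <<'E'
from fk import *
s=st()
p=ctrl.get_image("side"); save(p,"q1",(240,100,480,280),3); find(p,"lid_handle"); find(p,"start_button_top")
p=ctrl.get_image("wrist"); save(p,"q2"); find(p,"lid_handle");find(p,"start_button_top")
print(tum(-.16,0,.11), lidh(0), lidh(.05))
R=RR([0,0,-1],-uy); B=np.array([.3565,-.234,.19]); rel(B,R); print(ik(B,R,np.array(s["q"]),20))
E
```

```text
time_s: 51.8
eef_pos: [0.5294, -0.1354, 0.3148]
tcp_rot: [[-0.092, 0.011, 0.996], [-0.996, -0.008, -0.092], [0.007, -1.0, 0.012]]
contact_force: [0.7, -0.0, 0.0]
opening: 0.4
51.8 pos [ 0.5294 -0.1354  0.3148] open 0.4003871061950881 F [ 0.6562 -0.0378  0.0059]
[[-0.0924  0.0112  0.9957]
 [-0.9957 -0.008  -0.0923]
 [ 0.007  -0.9999  0.0119]]
q [-0.4537  0.35    1.5666 -0.0025  1.2114  1.2104]
lid_handle 0.3 [ 0.5168 -0.248   0.0025] [344. 260.]
lid_handle 0.89 [ 0.5254 -0.1347  0.1638] [316. 233.]
start_button_top 0.55 [ 0.3569 -0.2378  0.1147] [425. 360.]
[ 0.3559 -0.2344  0.11  ] [ 0.526  -0.1338  0.164 ] [ 0.5258 -0.1356  0.1746]
shift [ 0.1155  0.118  -0.1587] |0.229| rot [0.0031 0.0004 0.0013] |0.2 deg|
(array([-0.8442,  0.379 ,  1.983 , -0.    ,  0.7796,  0.8196]), 0)
```

View pics/q1.png

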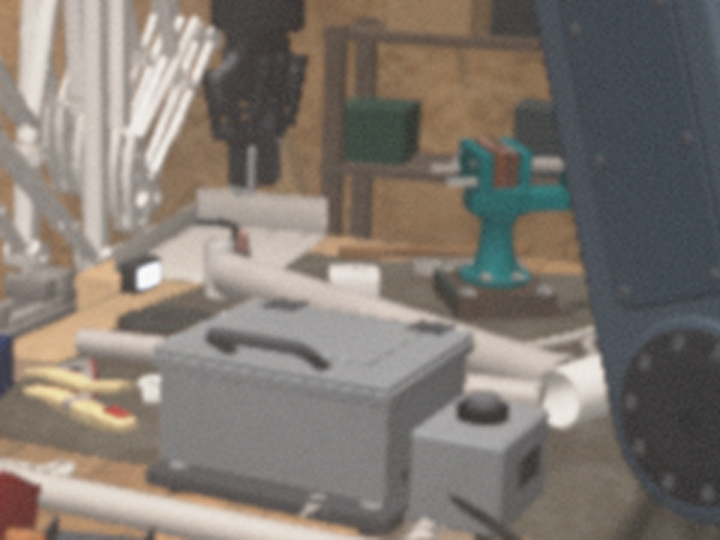

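View pics/q2.png

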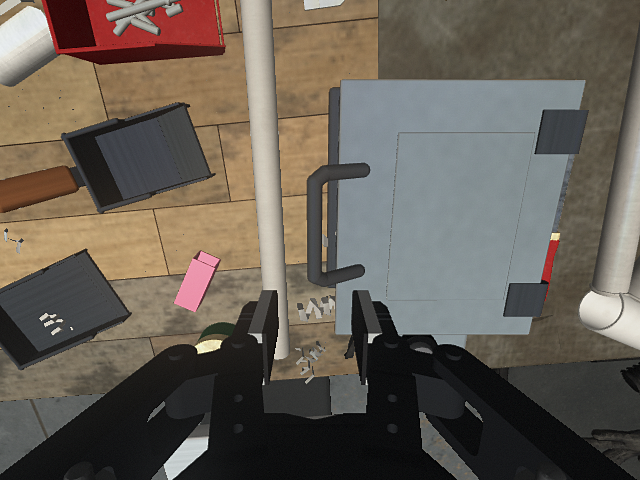

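```bash
python3 -m creep '[0.03,0.02,-0.04,0,0,0, 0.06,0.05,-0.08,0,0,0, 0.09,0.07,-0.12,0,0,0, 0.1155,0.09,-0.159,0,0,0, 0.1155,0.095,-0.159,0,0,0, 0.1155,0.095,-0.159,0,0,0]' 0 && python3 -m creep '[0,0,0,0,0,0]' && python3 - <<'E'
from fk import *
s=st()
p=ctrl.get_image("wrist"); save(p,"r1"); save(p,"r1",(160,120,480,440),1.8);find(p,"start_button_top")
p=ctrl.get_image("top"); save(p,"r2",(370,200,490,320),4);find(p,"start_button_top")
p=ctrl.get_image("side"); save(p,"r3",(340,180,460,280),5);find(p,"start_button_top")
R=RR([0,0,-1],-uy); rel([.3565,-.235,.15],R)
E
```

```text
time_s: 52.7
eef_pos: [0.3546, -0.234, 0.2122]
tcp_rot: [[-0.096, -0.004, 0.995], [-0.995, 0.003, -0.096], [-0.002, -1.0, -0.005]]
contact_force: [0.6, -0.3, 0.3]
opening: 0.001
time_s: 52.8
eef_pos: [0.3577, -0.2347, 0.214]
tcp_rot: [[-0.094, -0.0, 0.996], [-0.996, -0.002, -0.094], [0.002, -1.0, 0.0]]
contact_force: [0.1, 0.3, 1.1]
opening: 0.004
52.8 pos [ 0.3577 -0.2347  0.214 ] open 0.004494406739577233 F [0.1047 0.295  1.071 ]
[[-0.0937 -0.0001  0.9956]
 [-0.9956 -0.0016 -0.0937]
 [ 0.0016 -1.      0.0001]]
q [-0.8424  0.3349  1.9548 -0.0015  0.8507  0.8232]
start_button_top 0.9 [ 0.3559 -0.2322  0.1142] [311. 255.]
start_button_top 0.27 [ 0.5265 -0.1371  0.1654] [384. 218.]
start_button_top 0.56 [ 0.3572 -0.2339  0.1108] [401. 232.]
shift [ 0.0006  0.0649 -0.0021] |0.065| rot [-0.0018  0.0022  0.0036] |0.3 deg|
```

View pics/r1.png

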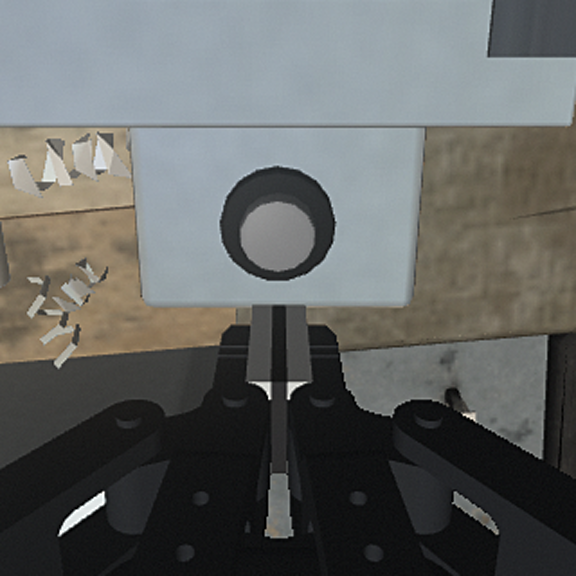

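View pics/r3.png

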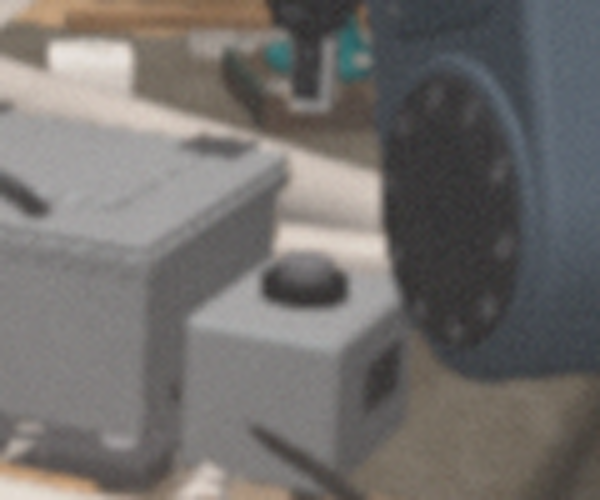

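```bash
python3 -m creep '[0,0.03,-0.001,0,0,0, 0,0.05,-0.001,0,0,0, 0,0.06,-0.001,0,0,0, 0,0.066,-0.001,0,0,0, 0,0.07,-0.001,0,0,0, 0,0.07,-0.001,0,0,0]' && python3 -m creep '[0,0.001,0,0,0,0, 0,0.002,0,0,0,0, 0,0.003,0,0,0,0, 0,0.004,0,0,0,0, 0,0.004,0,0,0,0]'
```

```text
time_s: 53.7
eef_pos: [0.3569, -0.2348, 0.1446]
tcp_rot: [[-0.092, 0.001, 0.996], [-0.996, -0.003, -0.092], [0.003, -1.0, 0.001]]
contact_force: [0.5, -0.2, 1.0]
opening: 0.0
time_s: 54.2
eef_pos: [0.3566, -0.2347, 0.1405]
tcp_rot: [[-0.092, 0.001, 0.996], [-0.996, -0.003, -0.092], [0.003, -1.0, 0.001]]
contact_force: [-0.5, 0.6, -0.2]
opening: 0.0
```

```bash
python3 -m creep '[0,0.001,0,0,0,0, 0,0.002,0,0,0,0, 0,0.003,0,0,0,0, 0,0.004,0,0,0,0, 0,0.004,0,0,0,0]' && python3 -m creep '[0,0.001,0,0,0,0, 0,0.002,0,0,0,0, 0,0.003,0,0,0,0, 0,0.003,0,0,0,0]'
```

```text
time_s: 54.7
eef_pos: [0.3567, -0.2347, 0.1365]
tcp_rot: [[-0.092, 0.001, 0.996], [-0.996, -0.003, -0.092], [0.003, -1.0, 0.001]]
contact_force: [-0.6, 0.8, 1.2]
opening: -0.002
time_s: 55.1
eef_pos: [0.3566, -0.2347, 0.1335]
tcp_rot: [[-0.092, 0.001, 0.996], [-0.996, -0.003, -0.092], [0.003, -1.0, 0.001]]
contact_force: [0.3, -0.2, 3.0]
opening: 0.002
```

```bash
python3 -m creep '[0,0.001,0,0,0,0, 0,0.002,0,0,0,0, 0,0.003,0,0,0,0, 0,0.003,0,0,0,0]' && python3 -m creep '[0,0.001,0,0,0,0, 0,0.002,0,0,0,0, 0,0.002,0,0,0,0, 0,0.002,0,0,0,0]'
```

```text
time_s: 55.5
eef_pos: [0.3566, -0.2348, 0.131]
tcp_rot: [[-0.092, 0.001, 0.996], [-0.996, -0.003, -0.092], [0.003, -1.0, 0.001]]
contact_force: [-1.6, 1.2, 10.6]
opening: -0.003
time_s: 55.9
eef_pos: [0.3567, -0.2348, 0.1306]
tcp_rot: [[-0.092, 0.002, 0.996], [-0.996, -0.004, -0.092], [0.004, -1.0, 0.002]]
contact_force: [-4.1, 3.3, 28.1]
opening: -0.001
```

```bash
python3 -m creep '[0,-0.002,0,0,0,0, 0,-0.02,0,0,0,0, 0,-0.06,0,0,0,0, 0,-0.1,0,0,0,0, 0,-0.15,0,0,0,0, 0,-0.2,0,0,0,0, 0,-0.2,0,0,0,0]' && python3 - <<'E'
from fk import *
st()
p=ctrl.get_image("top"); save(p,"s1"); find(p,"round_file"); find(p,"tray"); find(p,"scoop")
p=ctrl.get_image("side"); save(p,"s2"); find(p,"lid_handle"); find(p,"start_button_top")
p=ctrl.get_image("wrist"); find(p,"lid_handle")
E
```

```text
time_s: 56.6
eef_pos: [0.3593, -0.2371, 0.3345]
tcp_rot: [[-0.092, 0.011, 0.996], [-0.996, -0.014, -0.092], [0.013, -1.0, 0.012]]
contact_force: [0.1, -0.5, 0.8]
opening: 0.003
56.6 pos [ 0.3593 -0.2371  0.3345] open 0.0025484557913872086 F [ 0.0722 -0.462   0.79  ]
[[-0.0922  0.0109  0.9957]
 [-0.9957 -0.0144 -0.092 ]
 [ 0.0134 -0.9998  0.0122]]
q [-0.8431  0.1506  1.7943 -0.0015  1.1786  0.8205]
round_file 0.94 [ 0.4714 -0.4274  0.0011] [496. 252.]
tray 0.67 [ 0.405   0.2371 -0.0011] [214. 274.]
tray 0.23 [0.3657 0.3474 0.0774] [156. 291.]
scoop 0.81 [0.586  0.0698 0.0037] [287. 199.]
scoop 0.16 [0.5704 0.1576 0.0813] [246. 200.]
lid_handle 0.87 [ 0.5281 -0.1363  0.1669] [325. 212.]
lid_handle 0.56 [ 0.5282 -0.1374  0.1596] [159.   6.]
```

View pics/s1.png

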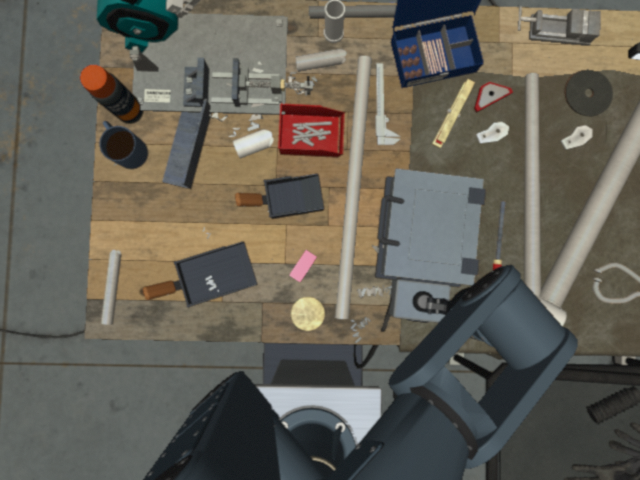

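View pics/s2.png

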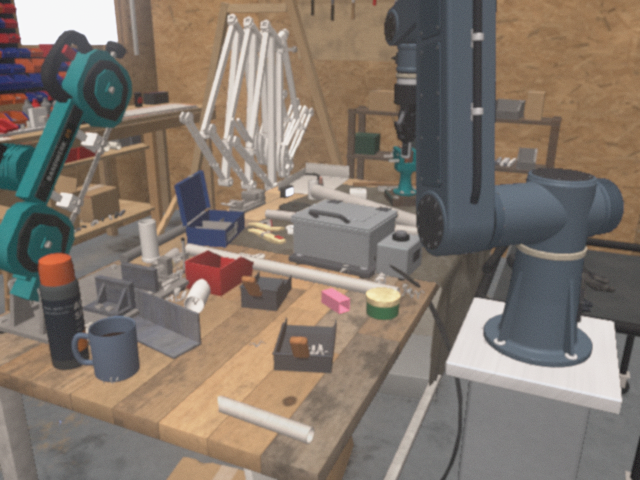

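```bash
python3 -m creep '[0,0,0,0,0,0,0,0,0,0,0,0,0,0,0,0,0,0,0,0,0,0,0,0,0,0,0,0,0,0]' && python3 -c "
from workcell import ctrl
print(ctrl.finish_job())"
```

```text
time_s: 57.55
eef_pos: [0.3565, -0.2342, 0.3285]
tcp_rot: [[-0.092, 0.001, 0.996], [-0.996, -0.003, -0.092], [0.003, -1.0, 0.001]]
contact_force: [-0.1, 0.1, -0.4]
opening: 0.001
the job is handed in; nothing more can be done
None
```

The tumbler is loaded, shut and started, and the job was handed in at 57.6 s; no verdict came back. I laid the file on the bench and opened the lid. The tray's two tubes and the scoop's three chips went into the tub. I set the tray and scoop back flat in their places and added the one grey tube left on the bench. Then I shut the lid and pressed the button.

What the last checks showed:
- **Tub:** the last wrist picture before the lid was shut showed three tubes and three chips in it. No grey tubes were left on the bench; I left the pink look-alike where it was.
- **Lid:** the handle measured 160 to 167 mm over the bench from different cameras, against 164 mm expected when shut. The gripper also stopped about 2 mm lower than where it first gripped the shut lid's handle.
- **Button:** the spring force rose to about 3 N, then the travel stopped at about 6 mm by TCP height. The force climbed to 28 N with no further motion, so it was fully in.
- **Tray, scoop and file:** the tray and scoop look level on the bench. The file lies about 0.18 m from the tub centre. The arm is clear of everything.

No check failed. The highest force I read was 39 N, at the moment the lid was pressed shut. It was on the fingers, which were gripping the handle. Force was read only at the end of each move, so a higher peak could have been missed.

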